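Raise the folding macro stand's post and thread its spacers by size

ROBOT

A 6-joint arm with a two-finger parallel gripper is mounted at the origin on the work surface. World frame = base frame: x ahead of the robot, y to its left, z up, the work surface at z = 0. Lengths are in m, angles in degrees, forces in N, time in s.
With the tool pointing down it reaches from about 0.25 to 0.725 m from the base axis. Payload 9.7 kg.
Tool frame: the origin (TCP) lies midway between the tips of the shut fingers; the grasp point (between the pads) lies 19 mm behind it (bot.hold_point_z is the distance from the TCP to the grasp point, in m); z points along the fingers, y is the line along which they close (so a half turn about z gives the same grasp; the last joint's range is limited). The gripper opens to 85 mm and grips with 20 to 120 N. Pads are 22 mm wide; open, the fingers measure 114 mm over their backs; the gripper's body (76 mm by 85 mm) begins 54 mm behind the grasp point. The pads swing forward as they close: fully open they stand 13 mm farther back than shut.
Start: joints at [71.677, 4.979, 10.078, 95.1, 0, 90], TCP at [0.173, 0.522, 0.231] pointing down, gripper open.
Joint ranges: [-179.16, 179.16], [-48.56, 103.87], [-65.8, 70.77], [-126.05, 130.52], [-82.76, 87.17], [-180, 180]. Speed limits (degrees/s): [127.2, 127.2, 147.25, 180, 180, 180].

INTERFACE

Orientations are given as [roll, pitch, yaw] about the fixed x, y, z axes, in that order (R = Rz(yaw) Ry(pitch) Rx(roll)).
In Python, from workcell import bot gives the robot as it stands.
- The arm moves only by the tool play_rows, never from a script. Its argument "steps" is a list that holds one entry, the list of rows, each a list of 4 numbers: the shift along the tool's x, y, z in m, then the turn about the tool's z in rad. In form: [[[tx, ty, tz, yaw], ...]]. A call has exactly 5 rows; each row shifts and turns the commanded pose from where the row before left it, along the tool's axes as they then stand; what a row does not reach is not made up. A row lasts 1/12 s, in which the tool goes at most 41.7 mm and 7.16 degrees, less where a joint would pass 70% of its speed; a pose out of reach is approached as far as the arm can. A call is refused whole if a number of a shift passes 0.0417 or a number of a turn 0.125, either way. A call with a gripper value outside its range is refused whole. "gripper" is the finger opening in m, from 0 to 0.0854, set as the call begins (left out, the last holds). The fingers move at their own pace and stop on an object; "squeeze" is the grip in N (left out, the last holds). Time passes only in rows, so rows that do not move let the fingers close, or fill a call up. It gives the time, the measured TCP pose, the force, the opening and the grip force at its end, in the units of the state.
- bot.get_obs(): the state, without advancing time (a new reading comes with each control period).
- bot.camera(name): name is "side" or "top"; returns a dict with "img" (420x560x3 uint8, blue, green, red), "vfov" (degrees; the focal length in pixels is half the picture's height over the tangent of half this angle, whatever the lens; pixels are square), "cx", "cy" (the principal point, pixels), "xyz" and "attitude" of the camera in the world. Camera axes: x right, y down, z forward; pixel columns grow to the right and rows downward; lengths in m; the calibration is good to about 2 mm. A picture is of the moment at which its call begins. There is no depth.
- bot.job_done(): hands the job in; it is judged then, once.
The state is a dict: "time": time; "q": joint angles; "qd": joint speeds; "joint_efforts": joint torques, N m; "ee_pos": TCP position; "tcp_rot": TCP orientation; "wrist_force": force on the tool from outside, world axes, zero at the start; "torque": the same for the moment, N m; "opening": finger opening in m; "grasp_force": force on a finger pad.
Only numpy, scipy, OpenCV 4.12 (cv2) and the standard library are available. Lean on these libraries where they do the work, as an engineer would, in place of code of your own. Each camera call takes 0.05 s, during which the arm holds its last target. There are 200 camera calls.

TASK

Set up the folding macro stand, ready for its camera head: swing its post up until it stands upright against its stop, then take the three flanged spacers off the sloping rack and thread them on to the post, widest flange first and narrowest last, flange downwards, each fully home on what is below it. Lower each one down the post by hand rather than letting it drop, and leave the other things on the table where they are.

Things in the scene. Friction and masses are not known exactly. Their poses are not given: they have to be found in the camera images.
- stand: folding macro stand, fixed: dark board 230 x 130 mm, top 16 mm above the table. Origin on the table under the hinge; x along the board, which spans x = -45 to 185 mm; z up. Hinge axis parallel to y, 46 mm above the table, in a black fork 36 mm long (x), 54 mm wide (y), top 62 mm above the table.
- column (a joint): hinge of the stand's steel post, rad: 0 = folded along the stand's +x axis, 1.571 = upright against its stop. Starts between 0 and 0.3. A stiff friction hinge with an assisting spring: it stays where it is left; raising takes up to 0.3 N m, folding it back from upright 0.9 N m.
- post_seat (a point): point on the post's axis, 34 mm from the hinge axis: centre of the top of the round seat (52 mm across, 8 mm thick) on which the first spacer rests. The post, a plain round bar 22 mm in diameter (1 mm clear of the spacers' bores all round), begins here. x runs along the post to its free end. Upright, it is 80 mm above the table.
- post_top (a point): centre of the post's free end, 116 mm beyond the seat (196 mm above the table when upright); 1.5 mm chamfer. With all three spacers home it stands 6 mm out of the stack.
- rack: grey sheet-metal rack, fixed, 310 mm wide (y), 110 mm deep, 95 mm high. Origin on the table under its middle. Its plate slopes 32 degrees, facing up and to its -x. Three pegs, 18 mm in diameter, 22 mm long, stand square on the plate (leaning 32 degrees from vertical to -x), feet at x = 0, z = 60 mm, y = -100, 0, 100 mm. Spacers sit on them flange down and come off along the pegs.
- wide_spacer: widest and tallest of three plain aluminium flanged spacers, on a rack peg (which one varies): round flange 92 mm across, 8 mm thick, with a round neck 40 mm across on it, 60 mm high in all; 24 mm bore right through; 0.25 kg. Origin: centre of the flange's underside; z runs along the bore from flange to neck. Once home, the post stands 56 mm out of its neck, between the fingers.
- middle_spacer: middle of three plain aluminium flanged spacers, on a rack peg (which one varies): round flange 78 mm across, 8 mm thick, with a round neck 40 mm across on it, 26 mm high in all; 24 mm bore right through; 0.135 kg. Origin: centre of the flange's underside; z runs along the bore from flange to neck.
- narrow_spacer: narrowest of three plain aluminium flanged spacers, on a rack peg (which one varies): round flange 64 mm across, 8 mm thick, with a round neck 40 mm across on it, 24 mm high in all; 24 mm bore right through; 0.095 kg. Origin: centre of the flange's underside; z runs along the bore from flange to neck.
- laptop: closed silver laptop, 305 x 215 x 15 mm, on the robot's right; not part of the job
- book: thick red book lying flat, 215 x 155 x 38 mm, on the robot's left; not part of the job
- mini_tripod: small dark three-legged table tripod, 146 mm high, legs 140 mm across, left of the rack; not part of the job
- spare_lens: black lens standing on end, 70 mm diameter, 84 mm high, between stand and rack on the robot's side; not part of the job
- lens_cap: flat black lens cap, 72 mm diameter, 9 mm thick, lying between stand and rack; not part of the job
- blower: black rubber air blower, 48 mm diameter, 100 mm high, standing between stand and rack; not part of the job
- mouse: black computer mouse, 104 x 60 x 26 mm, on the robot's right; not part of the job
Mind the look-alikes: they are no part of the job. What is shaped like the middle_spacer but green or pink is not meant.

How it is judged:
By the outcome, as a careful person would: the job done as asked, in the order asked, and still so for the second after the job is handed in, with the robot touching nothing.
It also fails if it takes over 72 s, if anything falls off the work surface, if the arm or the gripper's body presses on something with over 40 N, if the wrist force passes 120 N, or if a joint passes its speed limit or range.

## Working session

There is one attempt and no reset: what is moved stays moved. The work goes in short steps, Python scripts to look and compute and a tool call to move; the robot and the scene stay as the last step left them, time stands still between calls to the robot, and variables do not carry over. Pictures are saved under pics/ and viewed, at most 10 in all, crops included, and the job is handed in when it is done.

Besides the shell and the picture viewer there is one more tool, called after "Request:" as a command line: name --argument value ..., lists and objects as JSON in quotes. play_rows: Moves the arm, as the interface text tells. Its arguments: {"type":"object","properties":{"steps":{"type":"array","items":{"type":"array","items":{"type":"array","items":{"type":"number"}}}},"gripper":{"type":"number"},"squeeze":{"type":"number"}},"required":["steps"]}

```bash
ls; mkdir -p pics
python3 - <<'E'
from workcell import bot
import cv2
for n in("side","top"):
    c=bot.camera(n); cv2.imwrite(f"pics/{n}0.png",c["img"]); print(n,{k:v for k,v in c.items() if k!="img"})
print(bot.get_obs(),bot.hold_point_z)
E
```

```text
pics
side {'vfov': 45.68384176234703, 'cx': 287.9963152767323, 'cy': 202.597333153623, 'xyz': array([0.3402351 , 0.94626753, 1.21062928]), 'attitude': array([-139.77300573,   -0.55904401, -168.24152271])}
top {'vfov': 44.397686770829615, 'cx': 279.99267120103394, 'cy': 212.17908365598848, 'xyz': array([ 0.167076  , -0.00595286,  1.76668533]), 'attitude': array([-169.20098591,    0.27614591,  -91.42553787])}
{'time': 0.1, 'q': array([7.16766783e+01, 5.00835746e+00, 1.00393555e+01, 9.50980690e+01,
       1.08008055e-05, 8.99988656e+01]), 'qd': array([ 0.00312632, -0.0760077 ,  0.06065651,  0.05047866, -0.11364319,
        0.01573865]), 'joint_efforts': array([-3.93370410e-04, -5.21560943e+01,  4.65653980e+01,  1.59832049e-02,
        4.61375441e-05, -5.20693419e-06]), 'ee_pos': array([0.17284801, 0.52193154, 0.23065327]), 'tcp_rot': array([-1.79932929e+02, -1.21287774e-05,  1.61677813e+02]), 'wrist_force': array([ 0.16174691, -0.24764027,  0.12428769]), 'torque': array([0.04890564, 0.01500766, 0.04181423]), 'grasp_force': 0.0, 'opening': 0.08521674472752716} 0.0187
```

View pics/side0.png

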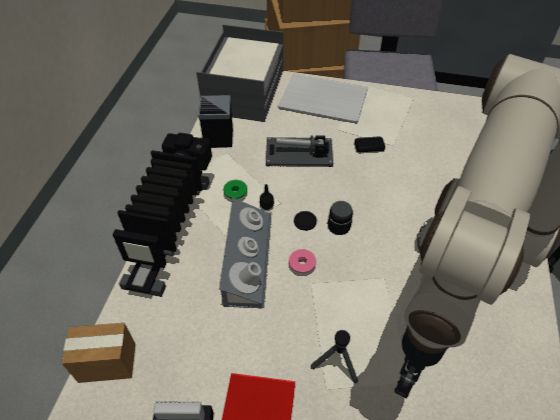

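View pics/top0.png

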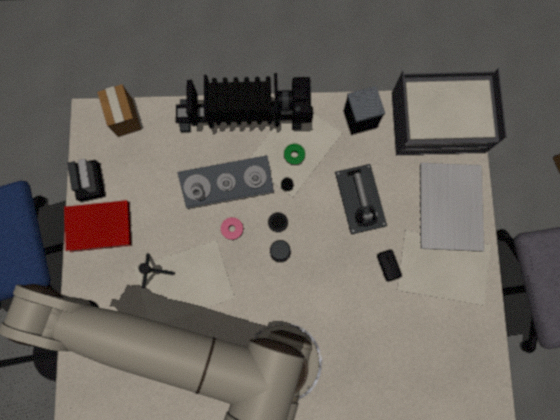

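The side view shows grey spacers at (245,275) (tall = wide), (248,245) and (251,217). In the top view they are at (197,188), (226,182) and (256,176). The look-alikes are the green ring, side (235,189) and top (294,154), and the pink ring, side (302,262) and top (232,228). The stand is at side (300,150), top (360,200). The grey spacers are the ones I want, so next is one close crop mosaic.

```bash
cat > h.py <<'E'
from workcell import bot
import numpy as np, cv2
from scipy.spatial.transform import Rotation as Ro
def cam(n):
    c=bot.camera(n); c["R"]=Ro.from_euler('xyz',c["attitude"],degrees=True).as_matrix()
    c["f"]=c["img"].shape[0]/2/np.tan(np.radians(c["vfov"]/2)); return c
def ray(c,u,v):
    return c["R"]@np.array([(u-c["cx"])/c["f"],(v-c["cy"])/c["f"],1.])
def onz(c,u,v,z):
    d=ray(c,u,v); return c["xyz"]+d*(z-c["xyz"][2])/d[2]
def proj(c,p):
    q=c["R"].T@(np.asarray(p)-c["xyz"]); return np.array([c["cx"]+c["f"]*q[0]/q[2],c["cy"]+c["f"]*q[1]/q[2]])
def tri(c1,p1,c2,p2):
    A=[];b=[]
    for c,p in((c1,p1),(c2,p2)):
        d=ray(c,*p);d/=np.linalg.norm(d);M=np.eye(3)-np.outer(d,d);A.append(M);b.append(M@c["xyz"])
    return np.linalg.lstsq(np.vstack(A),np.hstack(b),rcond=None)[0]
E
python3 - <<'E'
from h import *
s=cv2.imread("pics/side0.png");t=cv2.imread("pics/top0.png")
r=lambda i,x,y,w,h:cv2.resize(i[y:y+h,x:x+w],(400,300),interpolation=cv2.INTER_CUBIC)
m=np.vstack([np.hstack([r(s,200,210-15,160,120),r(s,255,120,88,66)]),np.hstack([r(t,170,140,120,90),r(t,320,155,108,81)])])
cv2.imwrite("pics/m.png",cv2.convertScaleAbs(m,alpha=1.4))
E
```

```text
(no output)
```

View pics/m.png

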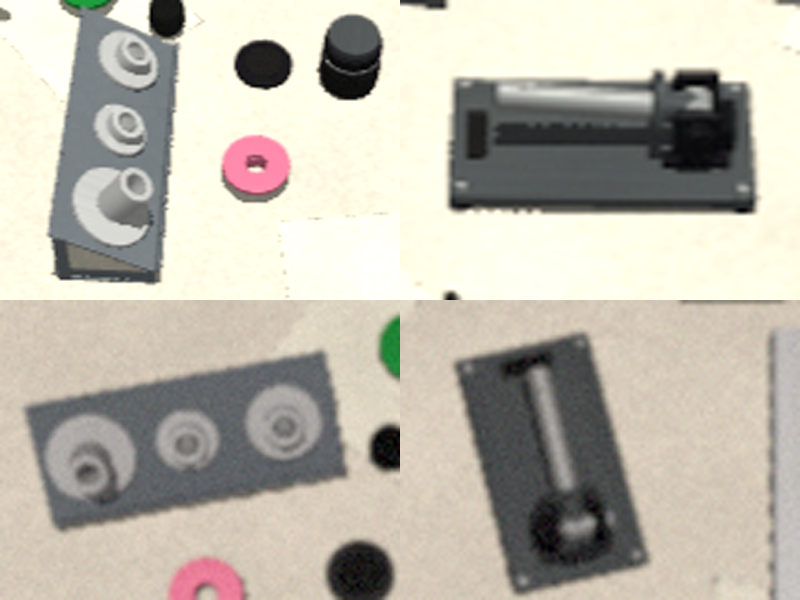

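Run:
```python
from h import *
s=cam("side");t=cam("top")
S=lambda x,y:(200+x/2.5,195+y/2.5); T=lambda x,y:(170+x*.3,140+(y-300)*.3)
S2=lambda x,y:(255+(x-400)*.22,120+y*.22); T2=lambda x,y:(320+(x-400)*.27,155+(y-300)*.27)
for n,a,b in(("wide",(136,185),(88,473)),("narrow",(126,121),(187,446)),("mid",(134,52),(285,428))):
    print(n,tri(s,S(*a),t,T(*b)).round(4))
n=[onz(t,*T2(*p),.016) for p in((457,362),(585,333),(648,563),(518,592))]
m=[onz(s,*S2(*p),.016) for p in((454,80),(748,83),(755,208),(449,208))]
print(np.round(n,4));print(np.round(m,4))
print("post tip",tri(s,S2(499,95),t,T2(538,366)).round(4),"base",tri(s,S2(650,100),t,T2(568,487)).round(4))
print("rack low",[onz(t,*T(*p),.03).round(3) for p in((57,528),(346,472))],"hi",[onz(t,*T(*p),.095).round(3) for p in((25,408),(325,352))])
for nm,p in(("lens",(360,575)),("cap",None)):
  pass
hs=cv2.cvtColor(t["img"],cv2.COLOR_BGR2HSV)
for nm,(u,v),z in(("lens",(280,251),.084),("cap",(278,222),.009),("blower",(287,184),.1),("tripod",(145,268),.146),("pink",(232,228),.026),("green",(294,154),.026),("mouse",(389,265),.026)):
    print(nm,onz(t,u,v,z).round(3))
```

```text
wide [0.5596 0.2694 0.1054]
narrow [0.5942 0.1738 0.0775]
mid [0.6108 0.0743 0.0746]
[[ 0.6407 -0.204   0.016 ]
 [ 0.666  -0.327   0.016 ]
 [ 0.4432 -0.3727  0.016 ]
 [ 0.4191 -0.2506  0.016 ]]
[[ 0.6687 -0.3235  0.016 ]
 [ 0.4451 -0.369   0.016 ]
 [ 0.42   -0.2358  0.016 ]
 [ 0.6403 -0.1878  0.016 ]]
post tip [ 0.6231 -0.2745  0.0542] base [ 0.5106 -0.2966  0.0505]
rack low [array([0.52 , 0.314, 0.03 ]), array([0.572, 0.014, 0.03 ])] hi [array([0.631, 0.335, 0.095]), array([0.682, 0.032, 0.095])]
lens [ 0.358 -0.003  0.084]
cap [0.468 0.002 0.009]
blower [ 0.58  -0.032  0.1  ]
tripod [0.309 0.423 0.146]
pink [0.448 0.16  0.026]
green [ 0.706 -0.06   0.026]
mouse [ 0.308 -0.369  0.026]
```

Request:
play_rows --steps '[[[0,0,0,-0.1],[0,0,0,-0.1],[0,0,0,-0.1],[0,0,0,-0.1],[0,0,-0.02,-0.1]]]' --gripper 0.06 --squeeze 30

```text
time: 0.62
ee_pos: [0.1726, 0.5211, 0.2479]
tcp_rot: [-179.7, -0.2, -169.4]
wrist_force: [-0.1, -1.0, -0.3]
opening: 0.0599
grasp_force: 0.0
```

```bash
cat >> h.py <<'E'
def st():
    o=bot.get_obs(); print("t%.2f"%o["time"],"p",o["ee_pos"].round(4),"rpy",o["tcp_rot"].round(2),"F",o["wrist_force"].round(1),"open %.4f grip %.1f"%(o["opening"],o["grasp_force"]),"q",o["q"].round(1)); return o
def go(x,y,z,yaw=None,p=None,r=None):
    "shift in tool axes after the turn (a turn about tool z first)"
    o=bot.get_obs(); p=o["ee_pos"] if p is None else np.array(p); r=o["tcp_rot"] if r is None else r
    y0=r[2]; yaw=y0 if yaw is None else yaw
    turn=-np.radians((yaw-y0+180)%360-180)
    R=Ro.from_euler('xyz',[180,0,yaw],degrees=True).as_matrix()
    d=R.T@(np.array([x,y,z])-p); print("turn %.4f shift"%turn,d.round(4)); return d
E
python3 - <<'E'
from h import *
st()
go(0.597,-0.2766,0.13,-168.3)
E
```

```text
t0.62 p [0.1726 0.5211 0.2479] rpy [-1.7971e+02 -1.6000e-01 -1.6939e+02] F [-0.1 -1.  -0.3] open 0.0599 grip 0.0 q [71.7  5.6 12.6 97.3 -0.  61.1]
turn -0.0191 shift [-0.2539 -0.8672  0.1179]
```

Request:
play_rows --steps '[[[-0.005,-0.017,0,-0.02],[-0.01,-0.035,0,0],[-0.01,-0.035,0,0],[-0.01,-0.035,0,0],[-0.01,-0.035,0,0]]]'

```text
time: 1.03
ee_pos: [0.2482, 0.3756, 0.251]
tcp_rot: [-180.0, -0.0, -168.5]
wrist_force: [0.1, 0.0, 0.8]
opening: 0.0598
grasp_force: 0.0
```

Request:
play_rows --steps '[[[-0.01,-0.035,0,0],[-0.01,-0.035,0,0],[-0.01,-0.035,0,0],[-0.01,-0.035,0,0],[-0.01,-0.035,0,0]]]'

```text
time: 1.45
ee_pos: [0.332, 0.2138, 0.2513]
tcp_rot: [180.0, 0.0, -168.5]
wrist_force: [1.0, 0.7, -0.3]
opening: 0.0599
grasp_force: 0.0
```

Request:
play_rows --steps '[[[-0.01,-0.035,0,0],[-0.01,-0.035,0,0],[-0.01,-0.035,0,0],[-0.01,-0.035,0,0],[-0.01,-0.035,0,0]]]'

```text
time: 1.87
ee_pos: [0.4159, 0.052, 0.2514]
tcp_rot: [180.0, 0.0, -168.5]
wrist_force: [0.9, 0.1, 0.6]
opening: 0.0598
grasp_force: 0.0
```

Request:
play_rows --steps '[[[-0.01,-0.035,0,0],[-0.01,-0.035,0,0],[-0.01,-0.035,0,0],[-0.01,-0.035,0,0],[-0.01,-0.035,0,0]]]'

```text
time: 2.28
ee_pos: [0.4997, -0.1096, 0.2512]
tcp_rot: [-180.0, 0.0, -168.6]
wrist_force: [0.4, 0.9, 0.5]
opening: 0.0595
grasp_force: 0.0
```

Request:
play_rows --steps '[[[-0.01,-0.035,0,0],[-0.01,-0.035,0,0],[-0.01,-0.035,0,0],[-0.005,-0.02,0,0],[0,0,0,0]]]'

```text
time: 2.7
ee_pos: [0.5594, -0.2266, 0.2493]
tcp_rot: [180.0, -0.1, -168.7]
wrist_force: [0.8, -0.2, 0.3]
opening: 0.0599
grasp_force: 0.0
```

Run:
```python
from h import *
st()
go(0.597,-0.2766,0.1,-168.3)
s=cam("side");t=cam("top")
# is the post visible; brightness blob of post in both
r=lambda i,x,y,w,h:cv2.resize(i[y:y+h,x:x+w],(400,300),interpolation=cv2.INTER_CUBIC)
cv2.imwrite("pics/a.png",np.hstack([r(s["img"],240,90,120,90),r(t["img"],320,155,108,81)]))
# rack refinement from initial pics
s["img"]=0
```

```text
t2.70 p [ 0.5594 -0.2266  0.2493] rpy [ 1.7997e+02 -1.1000e-01 -1.6870e+02] F [ 0.8 -0.2  0.3] open 0.0599 grip 0.0 q [-22.   13.2  21.4  98.3  -0.  -33.3]
turn -0.0070 shift [-0.0267 -0.0565  0.1493]
```

View pics/a.png

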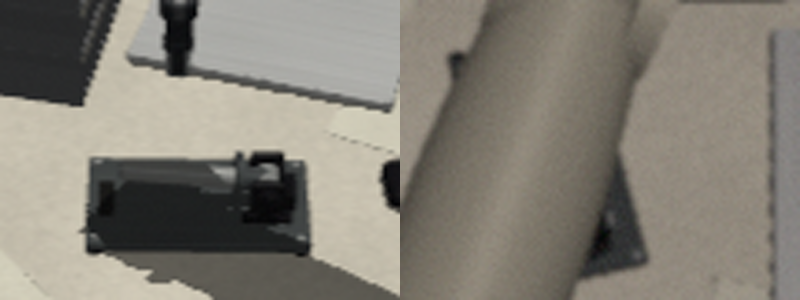

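The stand is unchanged, and the fingers are visible up at (180,50) in the crop. Moving over the post and gripping it.

Request:
play_rows --steps '[[[-0.009,-0.02,0.03,-0.006],[-0.009,-0.02,0.035,0],[-0.0087,-0.0165,0.036,0],[0,0,0.03,0],[0,0,0.018,0]]]'

```text
time: 3.22
ee_pos: [0.5949, -0.2718, 0.0982]
tcp_rot: [179.8, -0.2, -168.2]
wrist_force: [-0.2, 0.4, 0.4]
opening: 0.0601
grasp_force: 0.0
```

Request:
play_rows --steps '[[[0,0,0.02,0],[0,0,0.02,0],[0,0,0.015,0],[0,0,0.008,0],[0,0,0,0]]]'

```text
time: 3.63
ee_pos: [0.5951, -0.2716, 0.0378]
tcp_rot: [179.9, -0.1, -168.1]
wrist_force: [0.0, -0.3, 0.1]
opening: 0.0599
grasp_force: 0.0
```

Request:
play_rows --steps '[[[0,0,0,0],[0,0,0,0],[0,0,0,0],[0,0,0,0],[0,0,0,0]]]' --gripper 0.015 --squeeze 20

```text
time: 4.05
ee_pos: [0.5972, -0.2749, 0.0413]
tcp_rot: [-179.7, 0.1, -168.2]
wrist_force: [1.1, -7.0, 1.6]
opening: 0.0217
grasp_force: 24.2
```

Run:
```python
from h import *
o=st();print(o["torque"].round(2))
```

```text
t4.05 p [ 0.5972 -0.2749  0.0413] rpy [-1.7975e+02  1.4000e-01 -1.6824e+02] F [ 1.1 -7.   1.6] open 0.0217 grip 24.2 q [-24.7  19.8   6.5  76.4  -0.1 -36.4]
[-1.34 -0.31 -0.11]
```

Request:
play_rows --steps '[[[0.0008,-0.003,-0.0095,0],[0.0016,0,-0.0095,0],[0.0023,0,-0.0093,0],[0.003,0,-0.0091,0],[0.0037,0,-0.0089,0]]]'

```text
time: 4.47
ee_pos: [0.5847, -0.2776, 0.0858]
tcp_rot: [179.9, -0.1, -168.2]
wrist_force: [-4.3, 3.7, -5.3]
opening: 0.0209
grasp_force: 24.1
```

Request:
play_rows --steps '[[[0.0043,0,-0.0085,0],[0.005,0,-0.0082,0],[0.0056,0,-0.0078,0],[0.0061,0,-0.0074,0],[0.0067,0,-0.0069,0]]]'

```text
time: 4.88
ee_pos: [0.5573, -0.2832, 0.1242]
tcp_rot: [179.9, -0.1, -168.2]
wrist_force: [-3.4, 5.0, -8.4]
opening: 0.0211
grasp_force: 24.5
```

Request:
play_rows --steps '[[[0.0072,0,-0.0063,0],[0.0076,0,-0.0058,0],[0.0081,0,-0.0052,0],[0.0084,0,-0.0046,0],[0.0088,0,-0.0039,0]]]'

```text
time: 5.3
ee_pos: [0.5184, -0.2912, 0.1499]
tcp_rot: [179.9, -0.0, -168.1]
wrist_force: [0.5, 6.2, -8.9]
opening: 0.0215
grasp_force: 24.3
```

Run:
```python
from h import *
o=st();print(o["torque"].round(2))
```

```text
t5.30 p [ 0.5184 -0.2912  0.1499] rpy [ 1.7985e+02 -4.0000e-02 -1.6815e+02] F [ 0.5  6.2 -8.9] open 0.0215 grip 24.3 q [-29.4  10.4   7.   86.8   0.1 -41.2]
[ 1.21 -0.15  0.03]
```

Request:
play_rows --steps '[[[0.009,0.002,-0.0032,0],[0.0092,0,-0.0025,0],[0.0094,0,-0.0018,0],[0.0095,0,-0.0011,0],[0.0096,0,-0.0004,0]]]'

```text
time: 5.72
ee_pos: [0.4729, -0.3004, 0.16]
tcp_rot: [-179.9, 0.1, -168.2]
wrist_force: [5.2, -3.0, -5.4]
opening: 0.0209
grasp_force: 19.7
```

Request:
play_rows --steps '[[[0.002,0,0,0],[0.001,0,0,0],[0.001,0,0,0],[0.001,0,0,0],[0,0,0,0]]]'

```text
time: 6.13
ee_pos: [0.4688, -0.3013, 0.16]
tcp_rot: [-179.9, 0.1, -168.2]
wrist_force: [2.9, -3.2, -2.6]
opening: 0.0213
grasp_force: 19.5
```

Run:
```python
from h import *
o=st();print(o["torque"].round(2))
```

```text
t6.13 p [ 0.4688 -0.3013  0.16  ] rpy [-1.7991e+02  8.0000e-02 -1.6818e+02] F [ 2.9 -3.2 -2.6] open 0.0213 grip 19.5 q [-32.7   5.    2.2  87.1  -0.  -44.5]
[-0.54 -0.87  0.02]
```

Request:
play_rows --steps '[[[0.001,-0.001,0,0],[0.001,0,0,0],[0.001,0,0,0],[0.001,0,0,0],[0,0,0,0]]]'

```text
time: 6.55
ee_pos: [0.4645, -0.3023, 0.1597]
tcp_rot: [180.0, 0.0, -168.2]
wrist_force: [1.9, 5.0, 3.7]
opening: 0.0208
grasp_force: 18.9
```

Request:
play_rows --steps '[[[0.001,0,0,0],[0.001,0,0,0],[0.001,0,0,0],[0.001,0,0,0],[0,0,0,0]]]'

```text
time: 6.97
ee_pos: [0.4614, -0.3029, 0.1596]
tcp_rot: [180.0, 0.1, -168.1]
wrist_force: [8.0, 4.2, 0.9]
opening: 0.0196
grasp_force: 16.8
```

Run:
```python
from h import *
o=st();print(o["torque"].round(2))
s=cam("side")
cv2.imwrite("pics/b.png",cv2.resize(s["img"][70:190,230:390],(800,600),interpolation=cv2.INTER_CUBIC))
```

```text
t6.97 p [ 0.4614 -0.3029  0.1596] rpy [ 1.7998e+02  1.4000e-01 -1.6813e+02] F [8.  4.2 0.9] open 0.0196 grip 16.8 q [-33.3   4.3   1.4  87.    0.1 -45.2]
[ 1.06 -1.42  0.1 ]
```

View pics/b.png

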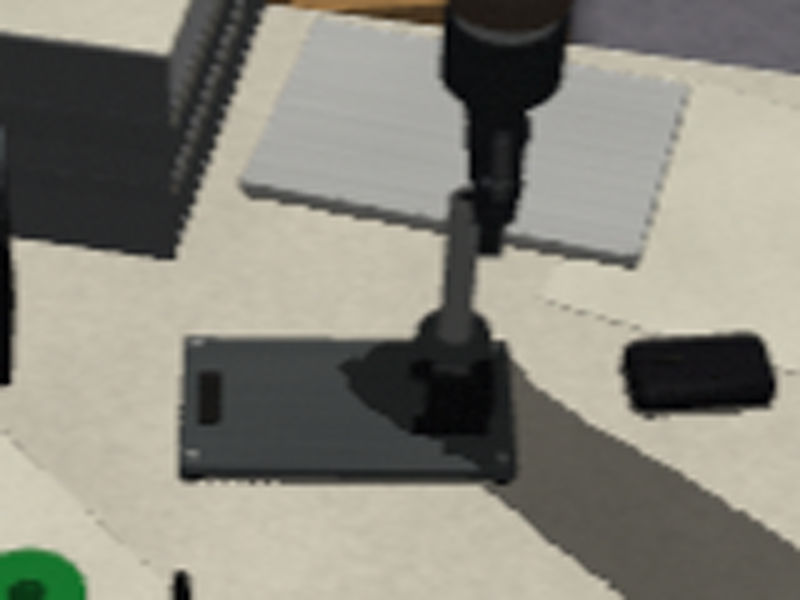

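The picture shows the post upright, tip at (462,195) and foot at (458,340) in the crop. The fingers have started to slide past it, so it's against the stop. I'll open, rise and measure the post.

Request:
play_rows --steps '[[[-0.004,0,0,0],[-0.003,0,0,0],[0,0,0,0],[0,0,0,0],[0,0,-0.01,0]]]' --gripper 0.06

```text
time: 7.43
ee_pos: [0.4665, -0.3018, 0.1675]
tcp_rot: [179.9, -0.2, -168.2]
wrist_force: [-0.4, -0.2, 1.1]
opening: 0.0599
grasp_force: 0.0
```

Request:
play_rows --steps '[[[0,0,-0.02,0],[0,0,-0.035,0],[0,0.01,-0.03,0],[0,0.03,0,0],[0,0.04,0,0]]]'

```text
time: 7.85
ee_pos: [0.4515, -0.2249, 0.2564]
tcp_rot: [-179.9, 0.1, -168.3]
wrist_force: [0.8, 0.7, -0.3]
opening: 0.06
grasp_force: 0.0
```

Request:
play_rows --steps '[[[-0.01,0.04,0,0],[-0.01,0.04,0,0],[-0.01,0.04,0,0],[-0.01,0.04,0,0],[-0.01,0.04,0,0]]]'

```text
time: 8.27
ee_pos: [0.4584, -0.0162, 0.2552]
tcp_rot: [-180.0, 0.1, -168.2]
wrist_force: [1.0, 0.4, 0.4]
opening: 0.0602
grasp_force: 0.0
```

Request:
play_rows --steps '[[[-0.01,0.04,0,0],[-0.01,0.04,0,0],[-0.01,0.04,0,0],[-0.01,0.02,0,0],[0,0,0,0]]]'

```text
time: 8.68
ee_pos: [0.4696, 0.131, 0.2545]
tcp_rot: [180.0, 0.0, -168.0]
wrist_force: [0.3, -0.2, -0.4]
opening: 0.0602
grasp_force: 0.0
```

Run:
```python
from h import *
o=st()
s=cam("side");t=cam("top")
cv2.imwrite("pics/ts.png",s["img"]);cv2.imwrite("pics/tt.png",t["img"])
r=lambda i,x,y,w,h:cv2.resize(i[y:y+h,x:x+w],(400,600),interpolation=cv2.INTER_CUBIC)
cv2.imwrite("pics/c.png",np.hstack([r(s["img"],290,90,60,90),r(t["img"],340,165,60,90)]))
for z in (.08,.196):
  print(z,proj(s,(.474,-.302,z)).round(1),proj(t,(.474,-.302,z)).round(1))
```

```text
t8.68 p [0.4696 0.131  0.2545] rpy [ 1.7997e+02  2.0000e-02 -1.6796e+02] F [ 0.3 -0.2 -0.4] open 0.0602 grip 0.0 q [15.6 -3.   4.6 97.6  0.   3.5]
0.08 [321.5 136.1] [369.  214.3]
0.196 [323.8 108.8] [375.1 207.5]
```

View pics/c.png

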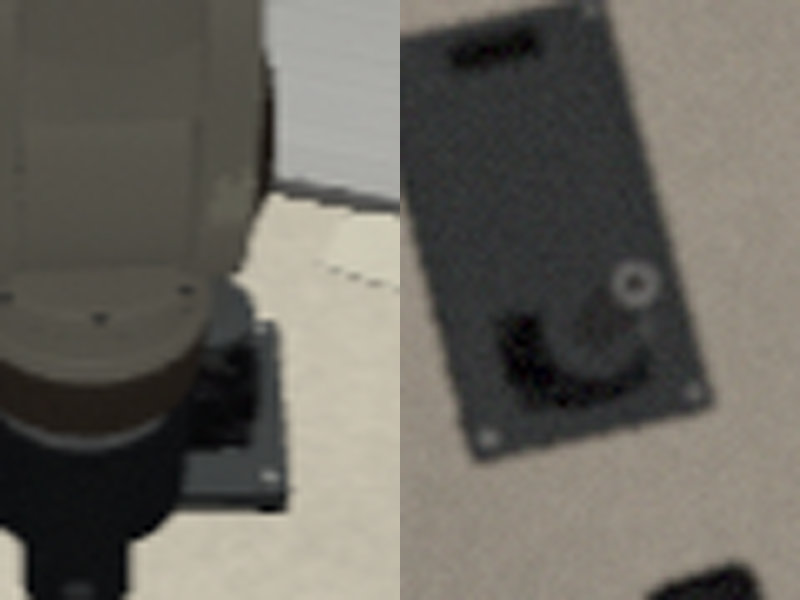

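The top view puts the post tip at pixel (375.1, 207.6), which matches the prediction for (0.474, -0.302). Next is refining the rack positions using the known heights.

Run:
```python
from h import *
s=cam("side");t=cam("top")
S=lambda x,y:(200+x/2.5,195+y/2.5); T=lambda x,y:(170+x*.3,140+(y-300)*.3)
c,sn=np.cos(np.radians(32)),np.sin(np.radians(32))
for n,a,b,h in(("wide",(136,185),(88,473),.06),("narrow",(126,121),(187,446),.024),("mid",(134,52),(285,428),.026)):
    z=.06+h*c; A=onz(s,*S(*a),z);B=onz(t,*T(*b),z); m=(A+B)/2
    f=m+h*sn*np.array([np.cos(.166),np.sin(.166),0]); f[2]=.06
    print(n,A.round(4),B.round(4),"foot",f.round(4))
# neck-top grasp
o=st()
```

```text
wide [0.5585 0.2727 0.1109] [0.5583 0.2685 0.1109] foot [0.5898 0.2759 0.06  ]
narrow [0.596  0.1753 0.0804] [0.591  0.1735 0.0804] foot [0.606  0.1765 0.06  ]
mid [0.6112 0.0795 0.082 ] [0.6067 0.0739 0.082 ] foot [0.6225 0.079  0.06  ]
t8.88 p [0.4694 0.1267 0.2546] rpy [-1.7998e+02  1.0000e-02 -1.6822e+02] F [-1.   1.   0.5] open 0.0600 grip 0.0 q [15.1 -3.2  4.4 97.6 -0.   3.3]
```

Run:
```python
from h import *
go(.5647,.2717,.15,-170.6)
```

```text
turn 0.0415 shift [-0.1177  0.1275  0.1046]
```

Request:
play_rows --steps '[[[-0.025,0.027,0,0.0415],[-0.025,0.027,0,0],[-0.025,0.027,0,0],[-0.025,0.027,0.01,0],[-0.0177,0.0195,0.02,0]]]' --gripper 0.07

```text
time: 9.3
ee_pos: [0.5657, 0.2742, 0.226]
tcp_rot: [179.9, 0.2, -170.7]
wrist_force: [0.6, 0.6, 0.8]
opening: 0.0698
grasp_force: 0.0
```

Request:
play_rows --steps '[[[0,0,0.03,0],[0,0,0.03,0],[0,0,0.015,0],[0,0,0,0],[0,0,0,0]]]'

```text
time: 9.72
ee_pos: [0.5634, 0.2719, 0.1493]
tcp_rot: [-180.0, -0.1, -170.7]
wrist_force: [-0.3, 0.2, 1.0]
opening: 0.07
grasp_force: 0.0
```

Run:
```python
from h import *
st()
go(.5647,.2717,.085,-170.6)
```

```text
t9.72 p [0.5634 0.2719 0.1493] rpy [-1.7997e+02 -6.0000e-02 -1.7066e+02] F [-0.3  0.2  1. ] open 0.0700 grip 0.0 q [25.8 14.6 12.  87.4 -0.  16.4]
turn -0.0011 shift [-0.0012 -0.0004  0.0643]
```

Request:
play_rows --steps '[[[-0.001,0,0.02,0],[0,0,0.02,0],[0,0,0.015,0],[0,0,0.009,0],[0,0,0,0]]]'

```text
time: 10.13
ee_pos: [0.5644, 0.2728, 0.0851]
tcp_rot: [-180.0, -0.0, -170.6]
wrist_force: [-0.1, -1.2, -0.8]
opening: 0.0701
grasp_force: 0.0
```

Request:
play_rows --steps '[[[0,0,0,0],[0,0,0,0],[0,0,0,0],[0,0,0,0],[0,0,0,0]]]' --gripper 0.03 --squeeze 35

```text
time: 10.55
ee_pos: [0.5651, 0.2737, 0.0874]
tcp_rot: [180.0, 0.2, -170.6]
wrist_force: [-1.2, -0.5, 5.5]
opening: 0.0395
grasp_force: 35.2
```

Run:
```python
from h import *
st()
```

```text
t10.55 p [0.5651 0.2737 0.0874] rpy [ 1.7997e+02  1.5000e-01 -1.7057e+02] F [-1.2 -0.5  5.5] open 0.0395 grip 35.2 q [25.8 15.   5.6 80.4 -0.  16.4]
```

Request:
play_rows --steps '[[[0.004,0,-0.0065,0],[0.005,0,-0.008,0],[0.005,0,-0.008,0],[0.005,0,-0.008,0],[0.004,0,-0.0065,0]]]'

```text
time: 10.97
ee_pos: [0.5412, 0.2698, 0.1237]
tcp_rot: [180.0, 0.0, -170.6]
wrist_force: [0.6, 0.1, -1.5]
opening: 0.0398
grasp_force: 35.8
```

Request:
play_rows --steps '[[[0.008,0,-0.012,0],[0.015,0,-0.01,0],[0.03,0,0,0],[0.03,0,0,0],[0.03,0,0,0]]]'

```text
time: 11.38
ee_pos: [0.4287, 0.2508, 0.1449]
tcp_rot: [180.0, 0.0, -170.6]
wrist_force: [-0.7, 1.0, -1.8]
opening: 0.0392
grasp_force: 35.8
```

Run:
```python
from h import *
st()
go(.43,.27,.1)
s=cam("side");t=cam("top")
r=lambda i,x,y,w,h:cv2.resize(i[y:y+h,x:x+w],(400,600),interpolation=cv2.INTER_CUBIC)
cv2.imwrite("pics/d.png",np.hstack([r(s["img"],230,190,120,180),r(t["img"],170,140,90,135)]))
```

```text
t11.38 p [0.4287 0.2508 0.1449] rpy [ 1.7999e+02  3.0000e-02 -1.7058e+02] F [-0.7  1.  -1.8] open 0.0392 grip 35.8 q [30.3 -3.2 -7.8 85.4  0.  20.9]
turn -0.0000 shift [-0.0044  0.0187  0.0449]
```

View pics/d.png

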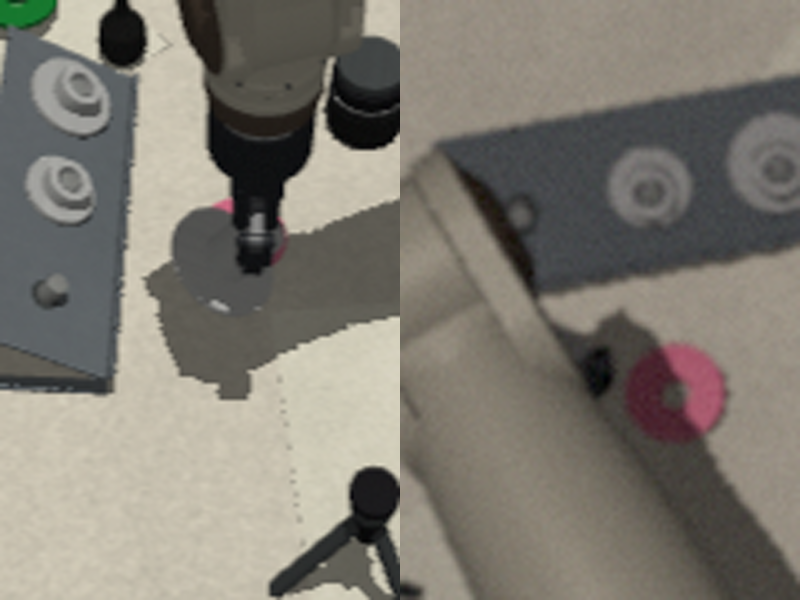

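The spacer is off its peg, held tilted at side crop (230,260), with clear table around it. I'll flatten it against the table near (0.42, 0.285).

Request:
play_rows --steps '[[[0.003,0.015,0.015,0],[0,0.02,0.02,0],[0,0,0.025,0],[0,0,0.017,0],[0,0,0.008,0]]]' --squeeze 22

```text
time: 11.9
ee_pos: [0.4205, 0.2849, 0.0573]
tcp_rot: [-179.9, -0.1, -170.5]
wrist_force: [-0.7, -0.5, -2.5]
opening: 0.0396
grasp_force: 35.8
```

Request:
play_rows --steps '[[[0,0,0.004,0],[0,0,0.004,0],[0,0,0.003,0],[0,0,0.003,0],[0,0,0.003,0]]]'

```text
time: 12.32
ee_pos: [0.4261, 0.2872, 0.0485]
tcp_rot: [179.8, 0.7, -170.6]
wrist_force: [5.8, -3.2, 34.0]
opening: 0.0392
grasp_force: 39.7
```

Request:
play_rows --steps '[[[0,0,0.003,0],[0,0,0.003,0],[0,0,0.002,0],[0,0,0.002,0],[0,0,0.001,0]]]'

```text
time: 12.73
ee_pos: [0.4307, 0.2896, 0.042]
tcp_rot: [179.5, 1.4, -170.7]
wrist_force: [14.1, 2.9, 45.1]
opening: 0.0391
grasp_force: 44.5
```

Run:
```python
from h import *
o=st();print(o["torque"].round(2))
```

```text
t12.73 p [0.4307 0.2896 0.042 ] rpy [ 179.54    1.36 -170.66] F [14.1  2.9 45.1] open 0.0391 grip 44.5 q [ 34.   -0.  -16.1  72.5  -0.1  24.7]
[ 0.8 -2.7 -0.2]
```

Request:
play_rows --steps '[[[0,0,0,0],[0,0,0,0],[0,0,0,0],[0,0,0,0],[0,0,0,0]]]' --gripper 0.034 --squeeze 20

```text
time: 13.15
ee_pos: [0.4306, 0.2897, 0.042]
tcp_rot: [179.5, 1.3, -170.7]
wrist_force: [14.2, 1.7, 42.9]
opening: 0.0391
grasp_force: 44.1
```

Run:
```python
from h import *
o=st();print(o["torque"].round(2))
```

```text
t13.15 p [0.4306 0.2897 0.042 ] rpy [ 179.53    1.34 -170.65] F [14.2  1.7 42.9] open 0.0391 grip 44.1 q [ 34.   -0.  -16.1  72.5  -0.1  24.7]
[ 0.3  -2.66 -0.11]
```

Request:
play_rows --steps '[[[0,0,-0.004,0],[0,0,-0.003,0],[0,0,-0.003,0],[0,0,0,0],[0,0,0,0]]]'

```text
time: 13.57
ee_pos: [0.4226, 0.2856, 0.0424]
tcp_rot: [180.0, 0.2, -170.6]
wrist_force: [2.2, 0.2, 9.2]
opening: 0.0392
grasp_force: 41.2
```

Request:
play_rows --steps '[[[0,0,0,0],[0,0,0,0],[0,0,0,0],[0,0,0,0],[0,0,0,0]]]' --gripper 0.042

```text
time: 13.98
ee_pos: [0.4213, 0.2851, 0.0408]
tcp_rot: [-180.0, -0.0, -170.6]
wrist_force: [-0.8, 0.2, 0.3]
opening: 0.0421
grasp_force: 0.0
```

Run:
```python
from h import *
o=st();print(o["torque"].round(2))
s=cam("side");t=cam("top")
print(proj(s,(.42,.285,.03)))
r=lambda i,x,y,w,h:cv2.resize(i[y:y+h,x:x+w],(400,600),interpolation=cv2.INTER_CUBIC)
cv2.imwrite("pics/e.png",np.hstack([r(s["img"],260,230,80,120),r(t["img"],170,160,90,135)]))
```

```text
t13.98 p [0.4213 0.2851 0.0408] rpy [-1.7998e+02 -4.0000e-02 -1.7056e+02] F [-0.8  0.2  0.3] open 0.0421 grip 0.0 q [ 34.1   0.1 -16.1  73.9  -0.   24.7]
[-0.04  0.    0.1 ]
[304.91384162 298.57038087]
```

View pics/e.png

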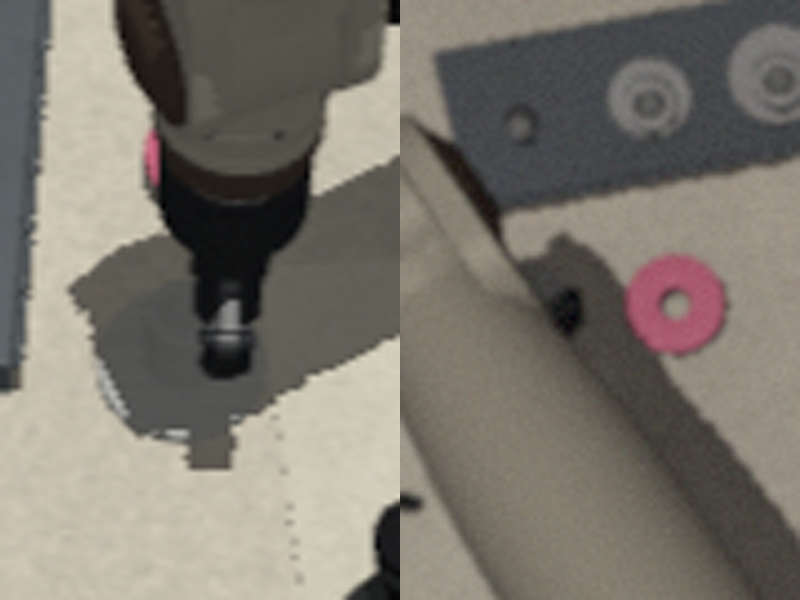

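Side crop: the flange spans about x 95–265, centred ~24 mm to +x of the fingers, so it fell flat inside the loose fingers. I'll centre it by gripping in two perpendicular directions.

Request:
play_rows --steps '[[[0,0,0,0],[0,0,0,0],[-0.01,0,0,0],[-0.009,0,0,0],[-0.005,0,0,0]]]' --gripper 0.06

```text
time: 14.5
ee_pos: [0.4467, 0.2895, 0.0413]
tcp_rot: [180.0, 0.0, -170.6]
wrist_force: [-0.0, 0.6, -0.5]
opening: 0.06
grasp_force: 0.0
```

Request:
play_rows --steps '[[[0,0,0,0],[0,0,0,0],[0,0,0,0],[0,0,0,0],[0,0,0,0]]]' --gripper 0.034

```text
time: 14.92
ee_pos: [0.4451, 0.2891, 0.0412]
tcp_rot: [-180.0, 0.0, -170.6]
wrist_force: [0.5, -0.2, -0.4]
opening: 0.0394
grasp_force: 20.3
```

Run:
```python
from h import *
o=st();print(o["torque"].round(2))
```

```text
t14.92 p [0.4451 0.2891 0.0412] rpy [-1.8000e+02  1.0000e-02 -1.7056e+02] F [ 0.5 -0.2 -0.4] open 0.0394 grip 20.3 q [ 33.    3.  -13.   73.9  -0.   23.6]
[-0.03 -0.27  0.04]
```

Request:
play_rows --steps '[[[0,0,0,0],[0,0,0,0],[0,0,-0.003,0.05],[0,0,-0.003,0.12],[0,0,0,0.12]]]' --gripper 0.07

```text
time: 15.33
ee_pos: [0.4452, 0.2893, 0.0477]
tcp_rot: [180.0, 0.0, 172.5]
wrist_force: [-0.4, 0.7, 0.2]
opening: 0.0701
grasp_force: 0.0
```

Request:
play_rows --steps '[[[0,0,0,0.12],[0,0,0,0.12],[0,0,0,0.12],[0,0,0,0.12],[0,0,0,0.12]]]'

```text
time: 15.75
ee_pos: [0.445, 0.2892, 0.0472]
tcp_rot: [-180.0, -0.0, 138.1]
wrist_force: [0.2, -0.5, -0.3]
opening: 0.0698
grasp_force: 0.0
```

Request:
play_rows --steps '[[[0,0,0,0.12],[0,0,0,0.12],[0,0,0,0.12],[0,0,0,0.12],[0,0,0,0.12]]]'

```text
time: 16.17
ee_pos: [0.445, 0.2892, 0.0472]
tcp_rot: [-180.0, -0.0, 103.7]
wrist_force: [-1.1, -0.1, -0.1]
opening: 0.0701
grasp_force: 0.0
```

Request:
play_rows --steps '[[[0,0,0,0.08],[0,0,0,0],[0,0,0,0],[0,0,0,0],[0,0,0,0]]]'

```text
time: 16.58
ee_pos: [0.4452, 0.2892, 0.0472]
tcp_rot: [-180.0, -0.0, 99.6]
wrist_force: [-0.6, -0.0, -0.2]
opening: 0.07
grasp_force: 0.0
```

Request:
play_rows --steps '[[[0,0,0,0],[0,0,0,0],[0,0,0,0],[0,0,0,0],[0,0,0,0]]]' --gripper 0.034 --squeeze 40

```text
time: 17.0
ee_pos: [0.4452, 0.2893, 0.0475]
tcp_rot: [180.0, -0.0, 99.5]
wrist_force: [-0.9, -1.5, 4.3]
opening: 0.0381
grasp_force: 40.8
```

Run:
```python
from h import *
o=st();print(o["torque"].round(2))
```

```text
t17.00 p [0.4452 0.2893 0.0475] rpy [ 1.7999e+02 -1.0000e-02  9.9500e+01] F [-0.9 -1.5  4.3] open 0.0381 grip 40.8 q [ 33.    2.9 -12.5  74.6   0.  113.5]
[-0.1   0.51 -0.02]
```

Request:
play_rows --steps '[[[0,0,-0.01,0],[0,0,-0.025,0],[0,0,-0.04,0],[0,0,-0.04,0],[0,0,-0.04,0]]]'

```text
time: 17.42
ee_pos: [0.4447, 0.2888, 0.204]
tcp_rot: [-180.0, 0.0, 99.5]
wrist_force: [1.9, 1.3, -2.2]
opening: 0.0375
grasp_force: 41.0
```

Request:
play_rows --steps '[[[-0.015,-0.0015,-0.04,0],[-0.03,-0.0035,-0.027,0],[-0.038,-0.0045,0,0],[-0.038,-0.0045,0,0],[-0.038,-0.0045,0,0]]]'

```text
time: 17.83
ee_pos: [0.453, 0.1283, 0.269]
tcp_rot: [179.9, 0.0, 99.5]
wrist_force: [1.2, -0.5, -2.4]
opening: 0.0376
grasp_force: 41.0
```

Request:
play_rows --steps '[[[-0.038,-0.0045,0,0],[-0.038,-0.0045,0,0],[-0.038,-0.0045,0,0],[-0.038,-0.0045,0,0],[-0.038,-0.0045,0,0]]]'

```text
time: 18.25
ee_pos: [0.4617, -0.0633, 0.2686]
tcp_rot: [180.0, 0.0, 99.5]
wrist_force: [0.7, -0.3, -2.1]
opening: 0.0378
grasp_force: 41.0
```

Request:
play_rows --steps '[[[-0.038,-0.0045,0,0],[-0.038,-0.0045,0,0],[-0.038,-0.0045,0,0],[-0.038,-0.0045,0,0],[-0.02,-0.002,0,0]]]'

```text
time: 18.67
ee_pos: [0.4703, -0.238, 0.268]
tcp_rot: [-180.0, 0.0, 99.4]
wrist_force: [1.0, 0.6, -2.8]
opening: 0.0377
grasp_force: 41.0
```

Run:
```python
from h import *
o=st();print(o["torque"].round(2))
go(.4745,-.302,.27)
```

```text
t18.67 p [ 0.4703 -0.238   0.268 ] rpy [-1.7996e+02  4.0000e-02  9.9360e+01] F [ 1.   0.6 -2.8] open 0.0377 grip 41.0 q [-26.8   2.8  11.9  99.1  -0.1  53.8]
[-0.05 -0.07 -0.01]
turn -0.0000 shift [-0.0639 -0.0062 -0.002 ]
```

Request:
play_rows --steps '[[[-0.025,-0.0025,0,0],[-0.025,-0.0025,0,0],[-0.0139,-0.0012,0,0],[0,0,0.01,0],[0,0,0.006,0]]]'

```text
time: 19.08
ee_pos: [0.4751, -0.2991, 0.2514]
tcp_rot: [-180.0, -0.0, 99.4]
wrist_force: [0.7, 0.8, -2.7]
opening: 0.0378
grasp_force: 41.0
```

Run:
```python
from h import *
o=st();print(o["torque"].round(2))
go(.4745,-.302,.25)
s=cam("side")
print(proj(s,(.4745,-.302,.21)),proj(s,(.4745,-.302,.1)))
im=cv2.resize(s["img"][70:160,265:385],(800,600),interpolation=cv2.INTER_CUBIC)
cv2.imwrite("pics/f.png",cv2.convertScaleAbs(im,alpha=1.3))
```

```text
t19.08 p [ 0.4751 -0.2991  0.2514] rpy [-1.7996e+02 -4.0000e-02  9.9410e+01] F [ 0.7  0.8 -2.7] open 0.0378 grip 41.0 q [-32.2   7.1  14.7  97.6   0.   48.4]
[0.02 0.02 0.06]
turn -0.0000 shift [-0.0028 -0.0011  0.0014]
[323.89095038 105.23046392] [321.74718601 131.55833461]
```

View pics/f.png

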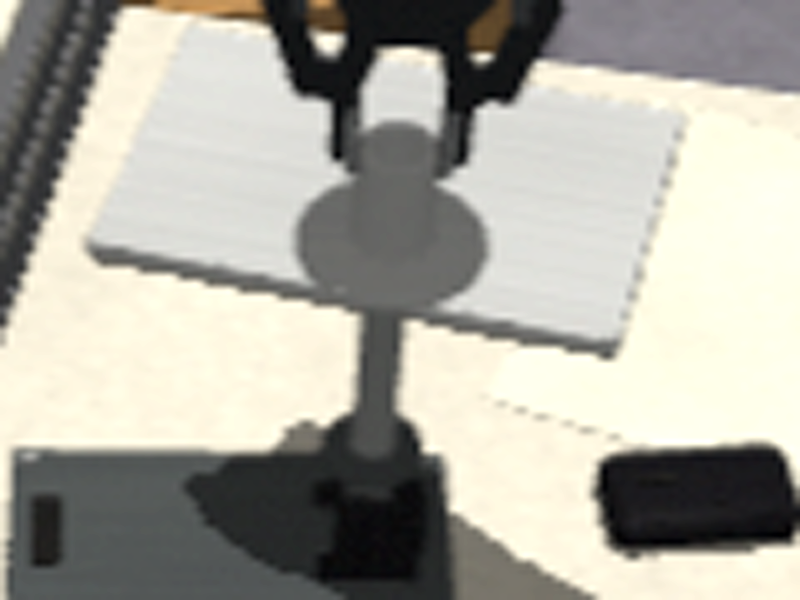

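The crop shows the flange centred at (393,243) and the post line extrapolating to about x=388 there. The spacer is about 1.5 mm too far towards -x. I'll correct that and descend gently.

Request:
play_rows --steps '[[[-0.003,0.0006,0,0],[0,0,0.002,0],[0,0,0.002,0],[0,0,0.002,0],[0,0,0.002,0]]]'

```text
time: 19.55
ee_pos: [0.4764, -0.301, 0.2443]
tcp_rot: [180.0, 0.0, 99.5]
wrist_force: [-0.2, 0.8, -2.0]
opening: 0.0377
grasp_force: 41.0
```

Request:
play_rows --steps '[[[0,0,0.002,0],[0,0,0.002,0],[0,0,0.001,0],[0,0,0,0],[0,0,0,0]]]'

```text
time: 19.97
ee_pos: [0.4763, -0.3012, 0.2391]
tcp_rot: [-180.0, -0.0, 99.5]
wrist_force: [-0.1, 0.3, -3.3]
opening: 0.0376
grasp_force: 41.0
```

Run:
```python
from h import *
o=st();print(o["torque"].round(2))
```

```text
t19.97 p [ 0.4763 -0.3012  0.2391] rpy [-1.7999e+02 -2.0000e-02  9.9480e+01] F [-0.1  0.3 -3.3] open 0.0376 grip 41.0 q [-32.3   7.1  13.2  96.2   0.   48.2]
[ 0.2  -0.   -0.06]
```

Request:
play_rows --steps '[[[0,0,0.003,0],[0,0,0.003,0],[0,0,0.003,0],[0,0,0.003,0],[0,0,0,0]]]'

```text
time: 20.38
ee_pos: [0.4762, -0.3011, 0.2263]
tcp_rot: [-180.0, -0.0, 99.5]
wrist_force: [-0.1, 0.8, -2.3]
opening: 0.0378
grasp_force: 40.9
```

Request:
play_rows --steps '[[[0,0,0.004,0],[0,0,0.004,0],[0,0,0.004,0],[0,0,0.004,0],[0,0,0,0]]]'

```text
time: 20.8
ee_pos: [0.4762, -0.3011, 0.21]
tcp_rot: [-180.0, -0.1, 99.5]
wrist_force: [1.3, 1.5, -3.8]
opening: 0.0373
grasp_force: 40.9
```

Run:
```python
from h import *
o=st();print(o["torque"].round(2))
```

```text
t20.80 p [ 0.4762 -0.3011  0.21  ] rpy [-1.7996e+02 -6.0000e-02  9.9490e+01] F [ 1.3  1.5 -3.8] open 0.0373 grip 40.9 q [-32.3   6.5   9.4  92.9   0.   48.2]
[ 0.38 -0.08  0.02]
```

Request:
play_rows --steps '[[[0,0,0.006,0],[0,0,0.008,0],[0,0,0.008,0],[0,0,0.008,0],[0,0,0.006,0]]]'

```text
time: 21.22
ee_pos: [0.4763, -0.301, 0.1739]
tcp_rot: [-180.0, -0.0, 99.5]
wrist_force: [0.2, 4.2, 0.3]
opening: 0.0378
grasp_force: 41.3
```

Request:
play_rows --steps '[[[0,0,0.006,0],[0,0,0.008,0],[0,0,0.008,0],[0,0,0.008,0],[0,0,0.006,0]]]'

```text
time: 21.63
ee_pos: [0.4763, -0.301, 0.1382]
tcp_rot: [-180.0, -0.0, 99.5]
wrist_force: [0.7, 5.1, 1.3]
opening: 0.0373
grasp_force: 41.3
```

Request:
play_rows --steps '[[[0,0,0.003,0],[0,0,0.003,0],[0,0,0.002,0],[0,0,0.001,0],[0,0,0,0]]]'

```text
time: 22.05
ee_pos: [0.4764, -0.3009, 0.1299]
tcp_rot: [180.0, -0.0, 99.5]
wrist_force: [0.6, 5.6, -2.2]
opening: 0.0378
grasp_force: 41.2
```

Run:
```python
from h import *
o=st();print(o["torque"].round(2))
```

```text
t22.05 p [ 0.4764 -0.3009  0.1299] rpy [ 1.7999e+02 -4.0000e-02  9.9500e+01] F [ 0.6  5.6 -2.2] open 0.0378 grip 41.2 q [-32.3   6.   -0.   84.    0.   48.2]
[ 1.14 -0.1   0.01]
```

Request:
play_rows --steps '[[[0.001,0,0.001,0],[0,0,0.001,0],[0,0,0.001,0],[0,0,0.001,0],[0,0,0,0]]]'

```text
time: 22.47
ee_pos: [0.4762, -0.3008, 0.1275]
tcp_rot: [180.0, 0.1, 99.5]
wrist_force: [-2.9, 1.6, 8.3]
opening: 0.0378
grasp_force: 42.0
```

Request:
play_rows --steps '[[[0,0,0.001,0],[0,0,0.001,0],[0,0,0.001,0],[0,0,0,0],[0,0,0,0]]]'

```text
time: 22.88
ee_pos: [0.4763, -0.3009, 0.1273]
tcp_rot: [179.9, 0.2, 99.5]
wrist_force: [-9.7, 6.7, 27.4]
opening: 0.0376
grasp_force: 44.0
```

Run:
```python
from h import *
o=st();print(o["torque"].round(2))
```

```text
t22.88 p [ 0.4763 -0.3009  0.1273] rpy [179.85   0.2   99.47] F [-9.7  6.7 27.4] open 0.0376 grip 44.0 q [-32.3   5.7  -0.6  83.4  -0.   48.3]
[1.3  2.23 0.03]
```

Wide spacer is home at TCP z=0.1273, as expected, with 27 N of contact. Releasing and going for the middle one.

Request:
play_rows --steps '[[[0,0,-0.003,0],[0,0,0,0],[0,0,0,0],[0,0,0,0],[0,0,0,0]]]' --gripper 0.064

```text
time: 23.3
ee_pos: [0.476, -0.3003, 0.1256]
tcp_rot: [-180.0, -0.0, 99.5]
wrist_force: [0.6, -0.5, 0.3]
opening: 0.0638
grasp_force: 0.0
```

Request:
play_rows --steps '[[[0,0,-0.01,0],[0,0,-0.025,0],[0,0,-0.035,0],[0,0,-0.035,0],[0,0,-0.02,0]]]'

```text
time: 23.72
ee_pos: [0.4764, -0.3005, 0.2556]
tcp_rot: [179.8, 0.1, 99.5]
wrist_force: [0.9, -0.3, 0.9]
opening: 0.064
grasp_force: 0.0
```

Request:
play_rows --steps '[[[0.01,0,-0.005,-0.12],[0,0,0,-0.12],[0,0,0,-0.12],[0,0,0,-0.12],[0,0,0,-0.12]]]'

```text
time: 24.13
ee_pos: [0.4746, -0.2904, 0.2568]
tcp_rot: [180.0, 0.0, 134.2]
wrist_force: [0.9, 0.7, -0.8]
opening: 0.0641
grasp_force: 0.0
```

Request:
play_rows --steps '[[[0,0,0,-0.12],[0,0,0,-0.12],[0,0,0,-0.12],[0,0,0,-0.12],[0,0,0,-0.12]]]'

```text
time: 24.55
ee_pos: [0.4745, -0.2904, 0.2568]
tcp_rot: [-180.0, 0.0, 168.6]
wrist_force: [-0.6, 0.5, -0.5]
opening: 0.0642
grasp_force: 0.0
```

Request:
play_rows --steps '[[[0,0,0,-0.12],[0,0,0,-0.12],[0,0,0,-0.12],[0,0,0,-0.01],[0,0,0,0]]]'

```text
time: 24.97
ee_pos: [0.4745, -0.2904, 0.2566]
tcp_rot: [-180.0, 0.0, -170.7]
wrist_force: [-0.4, -0.2, -0.6]
opening: 0.0636
grasp_force: 0.0
```

Run:
```python
from h import *
o=st()
go(.6095,.0778,.16,-170.6)
```

```text
t24.97 p [ 0.4745 -0.2904  0.2566] rpy [-1.7999e+02  1.0000e-02 -1.7072e+02] F [-0.4 -0.2 -0.6] open 0.0636 grip 0.0 q [-31.5   6.5  14.6  98.   -0.  -40.7]
turn -0.0022 shift [-0.1933  0.3413  0.0966]
```

Request:
play_rows --steps '[[[-0.01,0.017,0,0],[-0.0193,0.0341,0,0],[-0.0193,0.0341,0,0],[-0.0193,0.0341,0,0],[-0.0193,0.0341,0,0]]]'

```text
time: 25.38
ee_pos: [0.5356, -0.1232, 0.2565]
tcp_rot: [-180.0, 0.0, -170.9]
wrist_force: [1.3, -0.8, 0.4]
opening: 0.064
grasp_force: 0.0
```

Request:
play_rows --steps '[[[-0.0193,0.0341,0,0],[-0.0193,0.0341,0,0],[-0.0193,0.0341,0,0],[-0.0193,0.0341,0,0],[-0.0193,0.0341,0,0]]]'

```text
time: 25.8
ee_pos: [0.6029, 0.0612, 0.2565]
tcp_rot: [-180.0, 0.0, -170.8]
wrist_force: [0.9, -0.8, 0.8]
opening: 0.0637
grasp_force: 0.0
```

Request:
play_rows --steps '[[[-0.01,0.017,0.025,0],[0,0,0.03,0],[0,0,0.03,0],[0,0,0.012,0],[0,0,0,0]]]'

```text
time: 26.22
ee_pos: [0.6082, 0.0775, 0.1561]
tcp_rot: [180.0, -0.3, -170.7]
wrist_force: [-0.4, -0.8, 0.8]
opening: 0.0639
grasp_force: 0.0
```

Run:
```python
from h import *
o=st()
go(.6095,.0778,.067,-170.6)
```

```text
t26.22 p [0.6082 0.0775 0.1561] rpy [ 179.99   -0.3  -170.71] F [-0.4 -0.8  0.8] open 0.0639 grip 0.0 q [ 7.3 13.2 11.  88.1 -0.  -2. ]
turn -0.0019 shift [-0.0013  0.0001  0.0891]
```

Request:
play_rows --steps '[[[-0.001,0,0.03,0],[0,0,0.03,0],[0,0,0.015,0],[0,0,0.008,0],[0,0,0.004,0]]]'

```text
time: 26.63
ee_pos: [0.611, 0.0774, 0.0729]
tcp_rot: [-180.0, 0.0, -170.7]
wrist_force: [0.1, -0.0, 2.0]
opening: 0.0642
grasp_force: 0.0
```

Request:
play_rows --steps '[[[0,0,0.001,0],[0,0,0.001,0],[0,0,0,0],[0,0,0,0],[0,0,0,0]]]'

```text
time: 27.05
ee_pos: [0.6111, 0.0778, 0.0711]
tcp_rot: [-180.0, 0.1, -170.6]
wrist_force: [-0.6, 0.8, 0.5]
opening: 0.0639
grasp_force: 0.0
```

Request:
play_rows --steps '[[[0,0,0,0],[0,0,0,0],[0,0,0,0],[0,0,0,0],[0,0,0,0]]]' --gripper 0.03 --squeeze 25

```text
time: 27.47
ee_pos: [0.6108, 0.0778, 0.0707]
tcp_rot: [-180.0, 0.0, -170.6]
wrist_force: [-1.9, 0.4, 5.7]
opening: 0.0389
grasp_force: 25.2
```

Run:
```python
from h import *
o=st();print(o["torque"].round(2))
```

```text
t27.47 p [0.6108 0.0778 0.0707] rpy [-1.8000e+02  3.0000e-02 -1.7056e+02] F [-1.9  0.4  5.7] open 0.0389 grip 25.2 q [ 7.3 13.8  2.3 78.5 -0.  -2.2]
[-0.05  0.41  0.01]
```

Request:
play_rows --steps '[[[0.003,0,-0.005,0],[0.005,0,-0.008,0],[0.005,0,-0.008,0],[0.005,0,-0.008,0],[0.005,0,-0.008,0]]]'

```text
time: 27.88
ee_pos: [0.5875, 0.0739, 0.1083]
tcp_rot: [-180.0, 0.0, -170.6]
wrist_force: [-0.5, 0.4, -1.7]
opening: 0.039
grasp_force: 25.4
```

Request:
play_rows --steps '[[[0.008,0,-0.01,0],[0.015,0.01,-0.005,0],[0.025,0.02,0,0],[0.025,0.03,0,0],[0.025,0.03,0,0]]]'

```text
time: 28.3
ee_pos: [0.4751, 0.1467, 0.1229]
tcp_rot: [180.0, 0.0, -170.7]
wrist_force: [1.4, 1.4, -0.3]
opening: 0.0395
grasp_force: 25.5
```

Run:
```python
from h import *
o=st();print(o["torque"].round(2))
go(.405,.28,.08)
```

```text
t28.30 p [0.4751 0.1467 0.1229] rpy [ 1.7999e+02  5.0000e-02 -1.7067e+02] F [ 1.4  1.4 -0.3] open 0.0395 grip 25.5 q [ 17.2  -3.1 -10.   83.    0.    7.8]
[ 0.09 -0.06  0.  ]
turn -0.0000 shift [0.0476 0.1429 0.0429]
```

Request:
play_rows --steps '[[[0.012,0.035,0,0],[0.012,0.036,0,0],[0.012,0.036,0.01,0],[0.0116,0.036,0.015,0],[0,0,0.018,0]]]'

```text
time: 28.72
ee_pos: [0.4038, 0.2847, 0.0806]
tcp_rot: [179.8, 0.1, -170.3]
wrist_force: [0.5, -0.4, -0.5]
opening: 0.039
grasp_force: 25.6
```

Request:
play_rows --steps '[[[0,0,0.02,0],[0,0,0.013,0],[0,0,0.008,0],[0,0,0.004,0],[0,0,0.002,0]]]'

```text
time: 29.13
ee_pos: [0.4062, 0.2798, 0.0324]
tcp_rot: [180.0, 0.0, -170.6]
wrist_force: [0.3, 0.1, -0.9]
opening: 0.0392
grasp_force: 25.6
```

Request:
play_rows --steps '[[[0,0,0.003,0],[0,0,0.003,0],[0,0,0.003,0],[0,0,0.003,0],[0,0,0,0]]]'

```text
time: 29.55
ee_pos: [0.4107, 0.2819, 0.0242]
tcp_rot: [179.8, 0.6, -170.6]
wrist_force: [8.7, 2.7, 12.1]
opening: 0.0392
grasp_force: 27.5
```

Run:
```python
from h import *
o=st();print(o["torque"].round(2))
```

```text
t29.55 p [0.4107 0.2819 0.0242] rpy [ 179.81    0.62 -170.63] F [ 8.7  2.7 12.1] open 0.0392 grip 27.5 q [ 34.5  -1.5 -19.6  71.3  -0.1  25.1]
[ 0.29 -1.78  0.01]
```

Request:
play_rows --steps '[[[-0.002,0,0.002,0],[-0.002,0,0.002,0],[-0.001,0,0.002,0],[-0.001,0,0.001,0],[0,0,0,0]]]'

```text
time: 29.97
ee_pos: [0.4146, 0.2821, 0.0156]
tcp_rot: [179.9, 0.3, -170.6]
wrist_force: [3.8, 2.6, 5.9]
opening: 0.0392
grasp_force: 27.7
```

Run:
```python
from h import *
o=st();print(o["torque"].round(2))
```

```text
t29.97 p [0.4146 0.2821 0.0156] rpy [ 179.87    0.32 -170.6 ] F [3.8 2.6 5.9] open 0.0392 grip 27.7 q [ 34.2  -0.5 -19.5  70.6  -0.   24.8]
[ 0.28 -0.7  -0.07]
```

Request:
play_rows --steps '[[[-0.001,0,0.002,0],[0,0,0.001,0],[0,0,0.001,0],[0,0,0,0],[0,0,0,0]]]'

```text
time: 30.38
ee_pos: [0.4155, 0.2821, 0.0118]
tcp_rot: [179.9, 0.3, -170.6]
wrist_force: [3.1, 0.0, 7.5]
opening: 0.0389
grasp_force: 28.1
```

Request:
play_rows --steps '[[[0,0,0,0],[0,0,0,0],[0,0,0,0],[0,0,0,0],[0,0,0,0]]]' --gripper 0.042

```text
time: 30.8
ee_pos: [0.413, 0.2811, 0.0091]
tcp_rot: [-180.0, -0.0, -170.6]
wrist_force: [0.7, -0.7, -0.2]
opening: 0.042
grasp_force: 0.1
```

Request:
play_rows --steps '[[[0,0,0,0],[0,0,0,0],[0,0,0,0],[0,0,0,0],[0,0,0,0]]]' --gripper 0.034 --squeeze 20

```text
time: 31.22
ee_pos: [0.413, 0.2811, 0.0093]
tcp_rot: [180.0, -0.0, -170.6]
wrist_force: [-1.9, -0.8, 4.0]
opening: 0.0396
grasp_force: 20.1
```

Run:
```python
from h import *
o=st();print(o["torque"].round(2))
s=cam("side"); im=s["img"]
for d in (0,.02): print(proj(s,(.4146+d,.282,.004)).round(1))
# flange edge rows near px
hs=cv2.cvtColor(im,cv2.COLOR_BGR2HSV)
for v in range(296,322,3): print(v,im[v,278:330:2].mean(1).astype(int))
```

```text
t31.22 p [0.413  0.2811 0.0093] rpy [ 1.8000e+02 -1.0000e-02 -1.7056e+02] F [-1.9 -0.8  4. ] open 0.0396 grip 20.1 q [ 34.2  -0.1 -19.9  70.2   0.   24.8]
[-0.13  0.37 -0.03]
[306.7 302.8]
[299.5 301.4]
296 [190 187  97  86  89  88  89  85  80  82  80  84  24  16  20  94  95  16
  25  80  92  92  93  92  94  93]
299 [189 187  94  88  91  89  87  80  81  82  79  82  78  15  78 130 102  23
  79  81  84  93  94  93  94  93]
302 [185 186 184  91  89  88  83  79  81  82  78  83  70  34  51  80  65  42
  76  80  81  92  93  92  93  95]
305 [187 185 186 147  89  90  85  79  81  82  81  80  80  19  33  51  42  25
  79  81  81  90  93  94 191 193]
308 [184 184 188 190 145  88  87  83  82  83  80  80  72  15  15  15  15  23
  81  80  86 151 192 194 195 196]
311 [187 186 188 189 191  89  91  89  87  82  80  81  81  81  78  76  79  81
 113  88 187 196 196 196 193 195]
314 [187 191 185 185 187 184  89  89  89  90  88  81  82  83  83  80  88 158
 180 194 195 196 192 197 196 197]
317 [191 188 186 185 193 188 187 179 144 146 184 185  88  89  89  88  96 187
 188 171 196 194 194 192 194 193]
320 [190 185 188 186 188 188 185 186 190 188 186 150  88  89  86  88 153 186
 184 192 197 196 195 192 195 194]
```

Request:
play_rows --steps '[[[0,0,0,0],[0,0,0,0],[-0.006,0,0,0],[0,0,0,0.12],[0,0,0,0.12]]]' --gripper 0.066

```text
time: 31.68
ee_pos: [0.4195, 0.2822, 0.0089]
tcp_rot: [-180.0, 0.0, 175.4]
wrist_force: [-1.1, 0.2, 0.5]
opening: 0.0657
grasp_force: 0.0
```

Request:
play_rows --steps '[[[0,0,0,0.12],[0,0,0,0.12],[0,0,0,0.12],[0,0,0,0.12],[0,0,0,0.12]]]'

```text
time: 32.1
ee_pos: [0.4194, 0.2821, 0.009]
tcp_rot: [-180.0, 0.0, 141.0]
wrist_force: [0.5, -0.1, 0.2]
opening: 0.066
grasp_force: 0.0
```

Request:
play_rows --steps '[[[0,0,0,0.12],[0,0,0,0.12],[0,0,0,0.12],[0,0,0,0.12],[0,0,0,0.12]]]'

```text
time: 32.52
ee_pos: [0.4194, 0.2821, 0.0089]
tcp_rot: [-180.0, 0.0, 106.6]
wrist_force: [-0.5, -0.5, -1.0]
opening: 0.0663
grasp_force: 0.0
```

Request:
play_rows --steps '[[[0,0,0,0.12],[0,0,0,0.01],[0,0,0,0],[0,0,0,0],[0,0,0,0]]]'

```text
time: 32.93
ee_pos: [0.4191, 0.2821, 0.0091]
tcp_rot: [-180.0, 0.0, 99.6]
wrist_force: [-0.6, -0.2, 0.9]
opening: 0.066
grasp_force: 0.0
```

Request:
play_rows --steps '[[[0,0,0,0],[0,0,0,0],[0,0,0,0],[0,0,0,0],[0,0,0,0]]]' --gripper 0.034 --squeeze 40

```text
time: 33.35
ee_pos: [0.4191, 0.2822, 0.0094]
tcp_rot: [180.0, -0.0, 99.5]
wrist_force: [0.4, -0.4, 2.9]
opening: 0.0379
grasp_force: 40.6
```

Run:
```python
from h import *
o=st();print(o["torque"].round(2))
go(.4763,-.3005,.235)
```

```text
t33.35 p [0.4191 0.2822 0.0094] rpy [ 1.7998e+02 -1.0000e-02  9.9510e+01] F [ 0.4 -0.4  2.9] open 0.0379 grip 40.6 q [ 34.    0.6 -19.1  70.2   0.  114.4]
[-0.07  0.11  0.04]
turn -0.0000 shift [-0.5842 -0.0399 -0.2256]
```

Request:
play_rows --steps '[[[0,0,-0.01,0],[0,0,-0.03,0],[0,0,-0.04,0],[0,0,-0.04,0],[0,0,-0.04,0]]]'

```text
time: 33.77
ee_pos: [0.4184, 0.2817, 0.1713]
tcp_rot: [-180.0, 0.0, 99.5]
wrist_force: [-0.4, -0.0, -0.9]
opening: 0.0378
grasp_force: 40.6
```

Request:
play_rows --steps '[[[-0.018,-0.0012,-0.035,0],[-0.028,-0.002,-0.03,0],[-0.0365,-0.0025,0,0],[-0.0365,-0.0025,0,0],[-0.0365,-0.0025,0,0]]]'

```text
time: 34.18
ee_pos: [0.4339, 0.1257, 0.2353]
tcp_rot: [179.9, -0.0, 99.5]
wrist_force: [1.5, -0.7, -2.2]
opening: 0.0379
grasp_force: 40.7
```

Request:
play_rows --steps '[[[-0.0365,-0.0025,0,0],[-0.0365,-0.0025,0,0],[-0.0365,-0.0025,0,0],[-0.0365,-0.0025,0,0],[-0.0365,-0.0025,0,0]]]'

```text
time: 34.6
ee_pos: [0.4513, -0.0569, 0.2348]
tcp_rot: [180.0, 0.0, 99.5]
wrist_force: [1.3, -0.2, -1.1]
opening: 0.0382
grasp_force: 40.6
```

Request:
play_rows --steps '[[[-0.0365,-0.0025,0,0],[-0.0365,-0.0025,0,0],[-0.0365,-0.0025,0,0],[-0.0365,-0.0025,0,0],[-0.0365,-0.0025,0,0]]]'

```text
time: 35.02
ee_pos: [0.4691, -0.239, 0.2347]
tcp_rot: [180.0, 0.0, 99.5]
wrist_force: [0.7, 0.9, -0.7]
opening: 0.0379
grasp_force: 40.6
```

Request:
play_rows --steps '[[[-0.026,-0.002,0,0],[-0.014,-0.001,0,0],[0,0,0.005,0],[0,0,0,0],[0,0,0,0]]]'

```text
time: 35.43
ee_pos: [0.473, -0.2761, 0.229]
tcp_rot: [-180.0, -0.0, 99.5]
wrist_force: [0.3, 0.2, -1.2]
opening: 0.0381
grasp_force: 40.6
```

Run:
```python
from h import *
o=st();print(o["torque"].round(2))
go(.4763,-.3005,.21)
```

```text
t35.43 p [ 0.473  -0.2761  0.229 ] rpy [-1.7997e+02 -5.0000e-02  9.9520e+01] F [ 0.3  0.2 -1.2] open 0.0381 grip 40.6 q [-30.3   4.7   9.5  94.9   0.   50.2]
[ 0.04 -0.05  0.04]
turn -0.0000 shift [-0.0247 -0.0007  0.019 ]
```

Request:
play_rows --steps '[[[-0.012,-0.0004,0,0],[-0.01,-0.0003,0.006,0],[-0.0027,0,0.006,0],[0,0,0.004,0],[0,0,0.002,0]]]'

```text
time: 35.85
ee_pos: [0.4762, -0.3014, 0.2099]
tcp_rot: [-179.9, -0.1, 99.5]
wrist_force: [-0.6, -0.5, -1.7]
opening: 0.0379
grasp_force: 40.6
```

Request:
play_rows --steps '[[[0,0,0.002,0],[0,0,0.002,0],[0,0,0.002,0],[0,0,0.001,0],[0,0,0,0]]]'

```text
time: 36.27
ee_pos: [0.4765, -0.3014, 0.2041]
tcp_rot: [-180.0, -0.0, 99.5]
wrist_force: [0.1, 0.3, -1.9]
opening: 0.038
grasp_force: 40.6
```

Request:
play_rows --steps '[[[0,0,0.002,0],[0,0,0.002,0],[0,0,0.002,0],[0,0,0.001,0],[0,0,0,0]]]'

```text
time: 36.68
ee_pos: [0.4765, -0.3011, 0.1968]
tcp_rot: [-180.0, -0.1, 99.5]
wrist_force: [-1.1, 5.0, -2.0]
opening: 0.0378
grasp_force: 40.7
```

Run:
```python
from h import *
o=st();print(o["torque"].round(2))
```

```text
t36.68 p [ 0.4765 -0.3011  0.1968] rpy [-1.7999e+02 -7.0000e-02  9.9500e+01] F [-1.1  5.  -2. ] open 0.0378 grip 40.7 q [-32.3   6.3   7.7  91.4   0.   48.2]
[ 1.14  0.01 -0.05]
```

Request:
play_rows --steps '[[[0.001,0,0.004,0],[0,0,0.008,0],[0,0,0.008,0],[0,0,0.008,0],[0,0,0.006,0]]]'

```text
time: 37.1
ee_pos: [0.4761, -0.3007, 0.1615]
tcp_rot: [-179.9, -0.0, 99.5]
wrist_force: [0.5, 1.1, -0.4]
opening: 0.0376
grasp_force: 40.7
```

Request:
play_rows --steps '[[[0,0,0.004,0],[0,0,0.003,0],[0,0,0.002,0],[0,0,0.001,0],[0,0,0,0]]]'

```text
time: 37.52
ee_pos: [0.4764, -0.3007, 0.1531]
tcp_rot: [180.0, 0.0, 99.5]
wrist_force: [-0.3, 0.3, -1.4]
opening: 0.0381
grasp_force: 40.7
```

Request:
play_rows --steps '[[[0,0,0.001,0],[0,0,0.001,0],[0,0,0.001,0],[0,0,0.001,0],[0,0,0.001,0]]]'

```text
time: 37.93
ee_pos: [0.4765, -0.3007, 0.1493]
tcp_rot: [179.9, 0.1, 99.5]
wrist_force: [-3.4, 2.6, 14.2]
opening: 0.0379
grasp_force: 42.2
```

Run:
```python
from h import *
o=st();print(o["torque"].round(2))
```

```text
t37.93 p [ 0.4765 -0.3007  0.1493] rpy [1.7994e+02 6.0000e-02 9.9480e+01] F [-3.4  2.6 14.2] open 0.0379 grip 42.2 q [-32.3   5.8   2.   86.   -0.   48.3]
[ 0.38  0.85 -0.06]
```

Request:
play_rows --steps '[[[0,0,-0.002,0],[0,0,0,0],[0,0,0,0],[0,0,0,0],[0,0,0,0]]]' --gripper 0.06

```text
time: 38.35
ee_pos: [0.4764, -0.3006, 0.15]
tcp_rot: [-180.0, -0.0, 99.5]
wrist_force: [0.0, -0.1, -0.3]
opening: 0.0601
grasp_force: 0.0
```

Request:
play_rows --steps '[[[0,0,-0.01,0],[0,0,-0.025,0],[0,0,-0.035,0],[0,0,-0.025,0],[0,0,-0.01,0]]]'

```text
time: 38.77
ee_pos: [0.4769, -0.301, 0.2601]
tcp_rot: [179.8, 0.2, 99.5]
wrist_force: [0.1, 1.2, 1.1]
opening: 0.06
grasp_force: 0.0
```

Request:
play_rows --steps '[[[0.02,0,0,-0.12],[0,0,0,-0.12],[0,0,0,-0.12],[0,0,0,-0.12],[0,0,0,-0.12]]]'

```text
time: 39.18
ee_pos: [0.4731, -0.2808, 0.2561]
tcp_rot: [180.0, 0.0, 134.2]
wrist_force: [-0.2, -0.2, -0.9]
opening: 0.06
grasp_force: 0.0
```

Request:
play_rows --steps '[[[0,0,0,-0.12],[0,0,0,-0.12],[0,0,0,-0.12],[0,0,0,-0.12],[0,0,0,-0.12]]]'

```text
time: 39.6
ee_pos: [0.4731, -0.2809, 0.2559]
tcp_rot: [-180.0, 0.0, 168.6]
wrist_force: [0.9, 0.0, 0.0]
opening: 0.0598
grasp_force: 0.0
```

Request:
play_rows --steps '[[[0,0,0,-0.12],[0,0,0,-0.12],[0,0,0,-0.12],[0,0,0,-0.01],[0,0,0,0]]]'

```text
time: 40.02
ee_pos: [0.4731, -0.2809, 0.2557]
tcp_rot: [-180.0, 0.0, -170.7]
wrist_force: [-0.4, -0.6, -0.4]
opening: 0.0598
grasp_force: 0.0
```

Run:
```python
from h import *
o=st()
go(.594,.1751,.16,-170.6)
```

```text
t40.02 p [ 0.4731 -0.2809  0.2557] rpy [-1.7998e+02  2.0000e-02 -1.7072e+02] F [-0.4 -0.6 -0.4] open 0.0598 grip 0.0 q [-30.7   5.6  13.5  97.9  -0.  -40. ]
turn -0.0022 shift [-0.1937  0.4301  0.0957]
```

Request:
play_rows --steps '[[[-0.0075,0.0165,0,0],[-0.0149,0.0331,0,0],[-0.0149,0.0331,0,0],[-0.0149,0.0331,0,0],[-0.0149,0.0331,0,0]]]'

```text
time: 40.43
ee_pos: [0.5149, -0.1215, 0.2556]
tcp_rot: [-180.0, 0.0, -170.9]
wrist_force: [-0.0, 0.3, 1.0]
opening: 0.0598
grasp_force: 0.0
```

Request:
play_rows --steps '[[[-0.0149,0.0331,0,0],[-0.0149,0.0331,0,0],[-0.0149,0.0331,0,0],[-0.0149,0.0331,0,0],[-0.0149,0.0331,0,0]]]'

```text
time: 40.85
ee_pos: [0.5613, 0.0543, 0.2556]
tcp_rot: [-180.0, 0.0, -170.8]
wrist_force: [1.1, -0.7, 0.1]
opening: 0.06
grasp_force: 0.0
```

Request:
play_rows --steps '[[[-0.0149,0.0331,0,0],[-0.0149,0.0331,0,0],[-0.0149,0.0331,0,0],[-0.0075,0.0165,0.02,0],[0,0,0.03,0]]]'

```text
time: 41.27
ee_pos: [0.5953, 0.1795, 0.2068]
tcp_rot: [179.9, 0.3, -170.6]
wrist_force: [1.2, -0.6, -0.5]
opening: 0.06
grasp_force: 0.0
```

Request:
play_rows --steps '[[[0,0,0.03,0],[0,0,0.015,0],[0,0,0,0],[0,0,0,0],[0,0,0,0]]]'

```text
time: 41.68
ee_pos: [0.5943, 0.1753, 0.162]
tcp_rot: [180.0, 0.1, -170.7]
wrist_force: [0.2, -0.3, 0.6]
opening: 0.0601
grasp_force: 0.0
```

Run:
```python
from h import *
o=st()
go(.594,.1751,.067,-170.6)
```

```text
t41.68 p [0.5943 0.1753 0.162 ] rpy [ 1.7999e+02  1.1000e-01 -1.7067e+02] F [ 0.2 -0.3  0.6] open 0.0601 grip 0.0 q [16.4 13.7 12.2 88.4  0.   7.1]
turn -0.0012 shift [ 0.0003 -0.0002  0.095 ]
```

Request:
play_rows --steps '[[[0,0,0.03,0],[0,0,0.03,0],[0,0,0.02,0],[0,0,0.008,0],[0,0,0.002,0]]]'

```text
time: 42.1
ee_pos: [0.5937, 0.1751, 0.0701]
tcp_rot: [-180.0, -0.0, -170.6]
wrist_force: [0.5, -0.1, -0.1]
opening: 0.0598
grasp_force: 0.0
```

Request:
play_rows --steps '[[[0,0,0.002,0],[0,0,0.002,0],[0,0,0,0],[0,0,0,0],[0,0,0,0]]]'

```text
time: 42.52
ee_pos: [0.5942, 0.1754, 0.0671]
tcp_rot: [180.0, 0.1, -170.6]
wrist_force: [-0.5, 0.5, -0.1]
opening: 0.0602
grasp_force: 0.0
```

Run:
```python
from h import *
o=st()
go(.594,.1751,.067,-170.6)
```

```text
t42.52 p [0.5942 0.1754 0.0671] rpy [ 1.7999e+02  7.0000e-02 -1.7057e+02] F [-0.5  0.5 -0.1] open 0.0602 grip 0.0 q [16.4 14.3  2.5 78.1 -0.   7. ]
turn 0.0006 shift [ 0.0002 -0.0003  0.0001]
```

Request:
play_rows --steps '[[[0,0,0,0],[0,0,0,0],[0,0,0,0],[0,0,0,0],[0,0,0,0]]]' --gripper 0.03 --squeeze 25

```text
time: 42.93
ee_pos: [0.5938, 0.1753, 0.0668]
tcp_rot: [180.0, 0.0, -170.6]
wrist_force: [-2.3, -0.5, 5.7]
opening: 0.0393
grasp_force: 25.2
```

Request:
play_rows --steps '[[[0.003,0,-0.005,0],[0.005,0,-0.008,0],[0.005,0,-0.008,0],[0.005,0,-0.008,0],[0.005,0,-0.008,0]]]'

```text
time: 43.35
ee_pos: [0.5705, 0.1715, 0.1043]
tcp_rot: [180.0, 0.0, -170.6]
wrist_force: [0.9, -1.5, -1.0]
opening: 0.0395
grasp_force: 25.5
```

Request:
play_rows --steps '[[[0.008,0,-0.01,0],[0.015,0.005,-0.005,0],[0.025,0.015,0,0],[0.025,0.02,0,0],[0.025,0.02,0,0]]]'

```text
time: 43.77
ee_pos: [0.4631, 0.2146, 0.119]
tcp_rot: [180.0, 0.0, -170.6]
wrist_force: [0.9, 1.0, -1.2]
opening: 0.0393
grasp_force: 25.5
```

Run:
```python
from h import *
o=st();print(o["torque"].round(2))
go(.405,.28,.05)
```

```text
t43.77 p [0.4631 0.2146 0.119 ] rpy [ 1.7999e+02  4.0000e-02 -1.7063e+02] F [ 0.9  1.  -1.2] open 0.0393 grip 25.5 q [24.9 -1.2 -8.7 82.5  0.  15.5]
[ 0.04  0.04 -0.03]
turn -0.0000 shift [0.0467 0.074  0.069 ]
```

Request:
play_rows --steps '[[[0.015,0.024,0.01,0],[0.016,0.025,0.018,0],[0.0157,0.025,0.02,0],[0,0,0.021,0],[0,0,0.012,0]]]'

```text
time: 44.18
ee_pos: [0.4045, 0.2804, 0.036]
tcp_rot: [-180.0, -0.1, -170.4]
wrist_force: [-0.2, -0.3, -1.9]
opening: 0.0393
grasp_force: 25.5
```

Request:
play_rows --steps '[[[0,0,0.006,0],[0,0,0.004,0],[0,0,0.002,0],[-0.001,0,0.002,0],[-0.001,0,0.002,0]]]'

```text
time: 44.6
ee_pos: [0.4095, 0.2803, 0.0222]
tcp_rot: [180.0, 0.1, -170.6]
wrist_force: [2.6, -1.0, 6.7]
opening: 0.0395
grasp_force: 26.1
```

Request:
play_rows --steps '[[[-0.001,0,0.002,0],[-0.001,0,0.002,0],[-0.001,0,0.002,0],[-0.001,0,0.002,0],[0,0,0,0]]]'

```text
time: 45.02
ee_pos: [0.4154, 0.2819, 0.0158]
tcp_rot: [179.9, 0.4, -170.6]
wrist_force: [5.7, -0.6, 10.4]
opening: 0.0389
grasp_force: 26.9
```

Run:
```python
from h import *
o=st();print(o["torque"].round(2))
```

```text
t45.02 p [0.4154 0.2819 0.0158] rpy [ 179.9     0.39 -170.63] F [ 5.7 -0.6 10.4] open 0.0389 grip 26.9 q [ 34.2  -0.4 -19.5  70.6  -0.1  24.8]
[-0.07 -1.05 -0.01]
```

Request:
play_rows --steps '[[[-0.001,0,0.002,0],[-0.001,0,0.001,0],[0,0,0.001,0],[0,0,0,0],[0,0,0,0]]]'

```text
time: 45.43
ee_pos: [0.4174, 0.2825, 0.012]
tcp_rot: [179.9, 0.4, -170.6]
wrist_force: [6.1, 0.3, 9.1]
opening: 0.0392
grasp_force: 27.2
```

Request:
play_rows --steps '[[[0,0,0,0],[0,0,0,0],[0,0,0,0],[0,0,0,0],[0,0,0,0]]]' --gripper 0.042

```text
time: 45.85
ee_pos: [0.4141, 0.2812, 0.009]
tcp_rot: [-180.0, -0.0, -170.6]
wrist_force: [-0.1, -0.7, -0.4]
opening: 0.0422
grasp_force: 0.2
```

Request:
play_rows --steps '[[[0,0,0,0],[0,0,0,0],[0,0,0,0],[0,0,0,0],[0,0,0,0]]]' --gripper 0.034 --squeeze 20

```text
time: 46.27
ee_pos: [0.4141, 0.2813, 0.0092]
tcp_rot: [180.0, -0.0, -170.6]
wrist_force: [-1.0, -0.1, 3.0]
opening: 0.0394
grasp_force: 20.1
```

Run:
```python
from h import *
o=st();print(o["torque"].round(2))
s=cam("side"); im=s["img"]
p=o["ee_pos"]
print(proj(s,(p[0],p[1],.004)).round(1))
for v in range(296,318,2): print(v,im[v,280:330:2].mean(1).astype(int))
```

```text
t46.27 p [0.4141 0.2813 0.0092] rpy [ 1.8000e+02 -1.0000e-02 -1.7056e+02] F [-1.  -0.1  3. ] open 0.0394 grip 20.1 q [ 34.2   0.  -19.7  70.2   0.   24.7]
[-0.02  0.32 -0.03]
[307.  302.6]
296 [188  89  86  89  88  89  89  80  80  83  80  17  18  24  94  70  15  54
  95  96  93  92  93  94  94]
298 [188  88  88  89  88  90  83  80  81  81  80  50  16  79 130  74  16  69
  96  92  93  95  93  95  94]
300 [187 142  88  90  90  89  82  81  79  83  88  74  73 104 130  93  58  85
  93  92  92  94  93  93  92]
302 [187 148  91  89  87  86  81  81  78  83  82  61  38  64  79  53  47  84
  92  93  92  93  93  93  95]
304 [182 185  87  89  89  87  81  81  80  79  83  70  32  59  77  58  35  78
  92  93  92  91  92 152 192]
306 [188 191 186  89  90  86  84  82  80  83  82  59  17  27  34  23  34  85
  92  92  91  92 100 191 189]
308 [184 189 190 145  90  88  86  81  80  83  84  66  15  16  17  15  56  90
  92  92 152 193 197 195 197]
310 [184 186 190 151  90  90  90  92  81  84  84  82  71  54  47  71  86  88
  92 186 197 197 193 196 194]
312 [188 188 188 192  89  90  88  88  88  87  82  81  81  81  85  87  89  91
 193 194 196 198 196 196 193]
314 [192 186 186 188 184  89  89  90  90  90  90  90  91  91  88 146 190 184
 195 195 196 192 198 197 198]
316 [194 188 185 191 186  89  89  87  86  88  90  89  89  90  89 148 189 187
 183 198 195 197 193 193 192]
```

Request:
play_rows --steps '[[[0,0,0,0],[0,0,0,0],[-0.005,0,0,0],[-0.006,0,0,0],[0,0,0,0.12]]]' --gripper 0.066

```text
time: 46.73
ee_pos: [0.4263, 0.2834, 0.0091]
tcp_rot: [180.0, 0.0, -177.3]
wrist_force: [0.1, -0.2, -0.4]
opening: 0.066
grasp_force: 0.0
```

Request:
play_rows --steps '[[[0,0,0,0.12],[0,0,0,0.12],[0,0,0,0.12],[0,0,0,0.12],[0,0,0,0.12]]]'

```text
time: 47.15
ee_pos: [0.4257, 0.2832, 0.009]
tcp_rot: [180.0, 0.0, 147.8]
wrist_force: [-0.0, 0.5, 0.3]
opening: 0.0661
grasp_force: 0.0
```

Request:
play_rows --steps '[[[0,0,0,0.12],[0,0,0,0.12],[0,0,0,0.12],[0,0,0,0.12],[0,0,0,0.12]]]'

```text
time: 47.57
ee_pos: [0.4257, 0.2832, 0.009]
tcp_rot: [180.0, 0.0, 113.5]
wrist_force: [0.7, 0.2, 0.0]
opening: 0.0656
grasp_force: 0.0
```

Request:
play_rows --steps '[[[0,0,0,0.12],[0,0,0,0.12],[0,0,0,0.01],[0,0,0,0],[0,0,0,0]]]'

```text
time: 47.98
ee_pos: [0.4253, 0.2831, 0.0091]
tcp_rot: [-180.0, 0.0, 99.7]
wrist_force: [-0.3, 0.7, -0.8]
opening: 0.0661
grasp_force: 0.0
```

Request:
play_rows --steps '[[[0,0,0,0],[0,0,0,0],[0,0,0,0],[0,0,0,0],[0,0,0,0]]]' --gripper 0.034 --squeeze 40

```text
time: 48.4
ee_pos: [0.4253, 0.2832, 0.0094]
tcp_rot: [180.0, -0.0, 99.5]
wrist_force: [-0.1, -0.3, 2.5]
opening: 0.0381
grasp_force: 40.7
```

Run:
```python
from h import *
o=st();print(o["torque"].round(2))
go(.4763,-.3005,.235)
```

```text
t48.40 p [0.4253 0.2832 0.0094] rpy [ 1.7997e+02 -1.0000e-02  9.9520e+01] F [-0.1 -0.3  2.5] open 0.0381 grip 40.7 q [ 33.7   1.4 -18.4  70.2  -0.  114.1]
[-0.07  0.01  0.03]
turn -0.0000 shift [-0.5841 -0.0462 -0.2256]
```

Request:
play_rows --steps '[[[0,0,-0.01,0],[0,0,-0.03,0],[0,0,-0.04,0],[0,0,-0.04,0],[0,0,-0.04,0]]]'

```text
time: 48.82
ee_pos: [0.4245, 0.2827, 0.1713]
tcp_rot: [-180.0, 0.0, 99.5]
wrist_force: [1.3, -0.3, -0.8]
opening: 0.0381
grasp_force: 40.6
```

Request:
play_rows --steps '[[[-0.018,-0.0014,-0.035,0],[-0.028,-0.002,-0.03,0],[-0.0365,-0.0029,0,0],[-0.0365,-0.0029,0,0],[-0.0365,-0.0029,0,0]]]'

```text
time: 49.23
ee_pos: [0.4386, 0.1265, 0.2353]
tcp_rot: [179.9, -0.0, 99.6]
wrist_force: [1.3, 1.2, -1.2]
opening: 0.0378
grasp_force: 40.6
```

Request:
play_rows --steps '[[[-0.0365,-0.0029,0,0],[-0.0365,-0.0029,0,0],[-0.0365,-0.0029,0,0],[-0.0365,-0.0029,0,0],[-0.0365,-0.0029,0,0]]]'

```text
time: 49.65
ee_pos: [0.454, -0.0564, 0.2349]
tcp_rot: [180.0, 0.0, 99.5]
wrist_force: [0.8, 0.2, 0.2]
opening: 0.0377
grasp_force: 40.6
```

Request:
play_rows --steps '[[[-0.0365,-0.0029,0,0],[-0.0365,-0.0029,0,0],[-0.0365,-0.0029,0,0],[-0.0365,-0.0029,0,0],[-0.0365,-0.0029,0,0]]]'

```text
time: 50.07
ee_pos: [0.4698, -0.2389, 0.2348]
tcp_rot: [180.0, 0.0, 99.5]
wrist_force: [0.8, 0.0, -1.8]
opening: 0.0377
grasp_force: 40.6
```

Request:
play_rows --steps '[[[-0.03,-0.002,0,0],[-0.02,-0.001,0,0],[0,0,0.005,0],[0,0,0,0],[0,0,0,0]]]'

```text
time: 50.48
ee_pos: [0.4752, -0.2863, 0.229]
tcp_rot: [-180.0, -0.1, 99.5]
wrist_force: [0.9, -0.3, -1.6]
opening: 0.0379
grasp_force: 40.6
```

Run:
```python
from h import *
o=st();print(o["torque"].round(2))
go(.4763,-.3006,.21)
```

```text
t50.48 p [ 0.4752 -0.2863  0.229 ] rpy [-1.7996e+02 -5.0000e-02  9.9490e+01] F [ 0.9 -0.3 -1.6] open 0.0379 grip 40.6 q [-31.1   5.7  10.6  95.    0.   49.4]
[ 0.06  0.06 -0.04]
turn -0.0000 shift [-0.0143 -0.0013  0.019 ]
```

Request:
play_rows --steps '[[[-0.008,-0.0007,0,0],[-0.0057,-0.0006,0.006,0],[0,0,0.006,0],[0,0,0.004,0],[0,0,0.002,0]]]'

```text
time: 50.9
ee_pos: [0.4763, -0.3002, 0.2101]
tcp_rot: [-179.9, -0.1, 99.5]
wrist_force: [-0.3, 0.3, -1.7]
opening: 0.0377
grasp_force: 40.6
```

Request:
play_rows --steps '[[[0,0,0.002,0],[0,0,0.002,0],[0,0,0.002,0],[0,0,0.001,0],[0,0,0,0]]]'

```text
time: 51.32
ee_pos: [0.4765, -0.3005, 0.204]
tcp_rot: [-180.0, -0.0, 99.5]
wrist_force: [0.6, -0.1, -1.4]
opening: 0.0378
grasp_force: 40.6
```

Request:
play_rows --steps '[[[0,0,0.002,0],[0,0,0.002,0],[0,0,0.002,0],[0,0,0.001,0],[0,0,0,0]]]'

```text
time: 51.73
ee_pos: [0.4764, -0.3006, 0.1968]
tcp_rot: [-180.0, -0.0, 99.5]
wrist_force: [-0.5, -0.2, -1.8]
opening: 0.038
grasp_force: 40.6
```

Run:
```python
from h import *
o=st();print(o["torque"].round(2))
```

```text
t51.73 p [ 0.4764 -0.3006  0.1968] rpy [-1.7998e+02 -2.0000e-02  9.9480e+01] F [-0.5 -0.2 -1.8] open 0.0380 grip 40.6 q [-32.2   6.2   7.6  91.4  -0.   48.3]
[-0.    0.01 -0.04]
```

Threaded. Lowering home (expected TCP z about 0.1754).

Request:
play_rows --steps '[[[0,0,0.004,0],[0,0,0.006,0],[0,0,0.004,0],[0,0,0.003,0],[0,0,0,0]]]'

```text
time: 52.15
ee_pos: [0.4763, -0.3005, 0.1791]
tcp_rot: [-179.9, -0.0, 99.5]
wrist_force: [0.5, 0.7, -1.7]
opening: 0.0379
grasp_force: 40.6
```

Request:
play_rows --steps '[[[0,0,0.001,0],[0,0,0.001,0],[0,0,0.001,0],[0,0,0.001,0],[0,0,0.001,0]]]'

```text
time: 52.57
ee_pos: [0.4766, -0.3007, 0.1753]
tcp_rot: [180.0, 0.0, 99.5]
wrist_force: [-1.3, 1.6, 12.5]
opening: 0.0378
grasp_force: 42.0
```

Request:
play_rows --steps '[[[0,0,0.001,0],[0,0,0.001,0],[0,0,0.001,0],[0,0,0,0],[0,0,0,0]]]'

```text
time: 52.98
ee_pos: [0.4767, -0.3007, 0.1753]
tcp_rot: [179.8, 0.1, 99.5]
wrist_force: [-6.1, 3.9, 17.4]
opening: 0.0381
grasp_force: 42.6
```

Run:
```python
from h import *
o=st();print(o["torque"].round(2))
```

```text
t52.98 p [ 0.4767 -0.3007  0.1753] rpy [1.7985e+02 1.4000e-01 9.9490e+01] F [-6.1  3.9 17.4] open 0.0381 grip 42.6 q [-32.2   5.8   4.8  88.8  -0.   48.3]
[ 0.74  1.33 -0.01]
```

Home at 0.1753. Releasing, withdrawing, and taking one last look.

Request:
play_rows --steps '[[[0,0,-0.0025,0],[0,0,0,0],[0,0,0,0],[0,0,0,0],[0,0,0,0]]]' --gripper 0.066

```text
time: 53.4
ee_pos: [0.4765, -0.3006, 0.1742]
tcp_rot: [-180.0, -0.0, 99.5]
wrist_force: [0.3, 0.1, -0.5]
opening: 0.066
grasp_force: 0.0
```

Request:
play_rows --steps '[[[0,0,-0.01,0],[0,0,-0.025,0],[0,0,-0.035,0],[0,0,-0.03,0],[0,0,-0.02,0]]]'

```text
time: 53.82
ee_pos: [0.4766, -0.3006, 0.2984]
tcp_rot: [179.9, 0.1, 99.5]
wrist_force: [0.5, -0.5, 0.1]
opening: 0.0662
grasp_force: 0.0
```

Request:
play_rows --steps '[[[0.02,-0.02,0,0],[0.02,-0.03,0,0],[0.025,-0.03,0,0],[0.02,-0.02,0,0],[0,0,0,0]]]'

```text
time: 54.23
ee_pos: [0.3606, -0.2311, 0.297]
tcp_rot: [179.9, 0.1, 99.5]
wrist_force: [-0.8, 0.3, 0.9]
opening: 0.0658
grasp_force: 0.0
```

Run:
```python
from h import *
o=st()
s=cam("side");t=cam("top")
r=lambda i,x,y,w,h:cv2.resize(i[y:y+h,x:x+w],(400,600),interpolation=cv2.INTER_CUBIC)
cv2.imwrite("pics/z.png",np.hstack([r(s["img"],280,80,80,120),r(t["img"],330,155,76,114)]))
```

```text
t54.23 p [ 0.3606 -0.2311  0.297 ] rpy [1.7991e+02 8.0000e-02 9.9470e+01] F [-0.8  0.3  0.9] open 0.0658 grip 0.0 q [-32.7  -9.6   3.5 102.9   0.   47.9]
```

View pics/z.png

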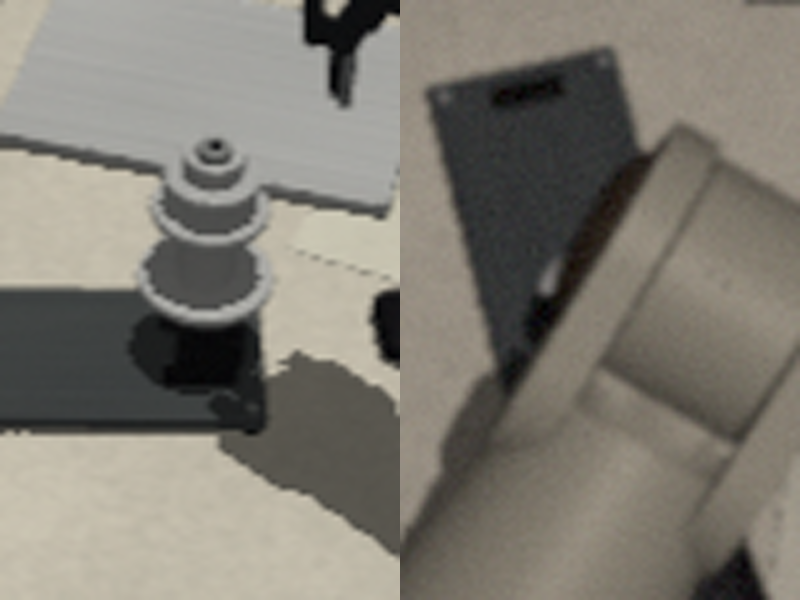

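The side view shows the three flanges stacked widest to narrowest, with the post tip out of the top at (212,150) and the gripper clear at (345,60).

```bash
python3 -c "
from workcell import bot
print(bot.job_done())"
```

```text
the job is handed in; nothing more can be done
None
```

The post is upright against its stop, and the wide, middle and narrow spacers are threaded on it in that order, flange down, each lowered by hand and home within about 0.3 mm of its expected height; I touched nothing else on the table, and handed the job in at about 54 s.

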